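# Seal a batch of meal trays in the lever press

## Robot

A 6-joint arm with a two-finger parallel gripper is mounted at the origin on the work surface. World frame = base frame: x ahead of the robot, y to its left, z up, the work surface at z = 0. Lengths are in mm, angles in rad, forces in N, time in s.
With the tool pointing down it reaches from about 275 to 775 mm from the base axis. Payload 14.6 kg.
Tool frame: the origin (TCP) lies on the centre line of the jaws, within the pads' length; the fingertips stand 17 mm ahead of it and the grasp point (between the pads) lies 2 mm behind it (bot.finger_overhang is the z of the fingertips in the tool frame, in mm); z points along the fingers, y is the line along which they close (so a half turn about z gives the same grasp; the last joint's range is limited). The gripper opens to 85 mm and grips with 20 to 120 N. Pads are 22 mm wide; open, the fingers measure 114 mm over their backs; the gripper's body (76 mm by 85 mm) begins 54 mm behind the grasp point. The pads swing forward as they close: fully open they stand 13 mm farther back than shut.
Start: joints at [1.057, 0.263, -0.048, 1.259, 0, 1.415], TCP at [184.359, 491.569, 248.278] pointing down, gripper open.
Joint ranges: [-2.65, 2.65], [-0.89, 1.7], [-1.18, 1.37], [-2.13, 2.11], [-1.35, 1.29], [-3.14, 3.14]. Speed limits (rad/s): [1.89, 1.89, 2.57, 2.79, 3.14, 3.14].

## Interface

Orientations are given as a unit quaternion [x, y, z, w].
In Python, from plant import bot, get_image gives the robot as it stands.
- The arm moves only by the tool send_rows, never from a script. Its arguments are lists of equal length, an entry for each row: "linear": the shift along the tool's x, y, z each as a share of 0.2 m, from -1 to 1, a list of three; "turn": the turn, a rotation vector about the tool's x, y, z each as a share of 180 degrees, from -1 to 1, a list of three. In form: {"linear": [[tx, ty, tz], ...], "turn": [[rx, ry, rz], ...]}. A call has 1 to 20 rows; each row is the pose to reach, as a shift and turn from the pose commanded when the call began, along the tool's axes at that moment, turning the shorter way round; what a row does not reach only later rows make up. A row lasts 1/8 s, in which the tool goes at most 62.5 mm and 10.7 degrees, less where a joint would pass 70% of its speed; a pose out of reach is approached as far as the arm can. A call with a number of a shift or a turn outside -1 to 1 is refused whole. A call with a gripper value outside its range is refused whole. "jaw" is the opening, from 0 (shut) to 1 (fully open), set as the call begins (left out, the last holds). The fingers move at their own pace and stop on an object; "squeeze" is the grip in N (left out, the last holds). Time passes only in rows, so rows that repeat a pose let the fingers close. It gives the time, the measured TCP pose, the force, the opening and the grip force at its end, in the units of the state.
- bot.get_obs(): the state, without advancing time (a new reading comes with each control period).
- get_image(name): name is "scene" or "top"; returns a dict with "img" (384x512x3 uint8, red, green, blue), "fx", "fy", "cx", "cy" (pixels), "pose" (4x4, takes a point from camera to world coordinates). Camera axes: x right, y down, z forward; pixel columns grow to the right and rows downward; lengths in mm; the calibration is good to about 2 mm. A picture is of the moment at which its call begins. There is no depth.
- bot.finish_job(): hands the job in; it is judged then, once.
The state is a dict: "t": time; "joint_pos": joint angles; "qvel": joint speeds; "joint_efforts": joint torques, N m; "tool_pos": TCP position; "tool_rot": TCP orientation; "ft_force": force on the tool from outside, world axes, zero at the start; "moment": the same for the moment, N m; "width": opening from 0.0 (shut) to 1.0 (fully open); "grip_force": force on a finger pad.
Only numpy, scipy, OpenCV 4.12 (cv2) and the standard library are available. Lean on these libraries where they do the work, as an engineer would, in place of code of your own. Each camera call takes 0.05 s, during which the arm holds its last target. There are 200 camera calls.

## Task

Before loading the tray sealer, press the sanitiser bottle's orange cap right down for a moment and let it come up again. Turn the dial to its red mark and set every meal tray, upright and lined up, on a green pad of the press, one to a pad; then pull the red press's lever fully down, keep it down for about two seconds with all the trays in place, and ease it slowly back up to its rest without letting it spring. Last, put all the trays flat side by side in the sheet pan, leaving the dial at its mark and the other things on the table where they are.

Things in the scene. Friction and masses are not known exactly. Their poses are not given: they have to be found in the camera images.
- press: the tray sealer, fixed: grey base 135 x 370 mm (x, y) with a flat bed 25 mm high and a housing behind it; origin at the underside below the middle pad, x away from the operator, towards the hinge
- pad0 (a point): centre of the right (press -y) green pad on the bed, on the bed's surface; the pad is 100 mm (press x) by 68 mm (press y) and takes one tray lengthwise along press x; pads' centres are 125 mm apart, with a guide rail 6 mm wide and 7 mm high midway between neighbours. Axes as the press
- pad1 (a point): centre of the middle green pad on the bed, on the bed's surface; the pad is 100 mm (press x) by 68 mm (press y) and takes one tray lengthwise along press x; pads' centres are 125 mm apart, with a guide rail 6 mm wide and 7 mm high midway between neighbours. Axes as the press
- pad2 (a point): centre of the left (press +y) green pad on the bed, on the bed's surface; the pad is 100 mm (press x) by 68 mm (press y) and takes one tray lengthwise along press x; pads' centres are 125 mm apart, with a guide rail 6 mm wide and 7 mm high midway between neighbours. Axes as the press
- lever (a joint): angle of the press's red hinged plate with its lever bar, rad: 0 = sprung open, at rest, standing up, 80 degrees above level; 1.40 = fully down, level, plate 1 mm above the trays' rims. A spring pushes it open with 6 N at the bar when open and about 12 to 16 N when shut; let go, it flies up
- lever_hinge (a point): on the lever's hinge axis (which runs along press y), 130 mm behind the pads' centre line, 66 mm above the table. Axes as the press
- lever_grip (a point): centre of the lever's black round bar, 18 mm thick, along press y, 138 mm clear between its side arms, 50 mm beyond the plate's edge. It moves on a circle of 240 mm radius about the hinge: at lever angle q it lies 240 cos(1.44 - q) mm in front (press -x) and 240 sin(1.44 - q) mm above the hinge
- control_box: white box 130 x 140 x 50 mm (x, y, z) with the dial on top, fixed; origin at the centre of its underside
- dial (a joint): angle of the grey round dial, rad, growing clockwise seen from above, range 0 to 4.8; 2.40 = its white pointer at the red mark. Friction holds it (0.03 N m)
- dial_top (a point): centre of the dial's top face; the dial is a round knob 46 to 50 mm across and 34 mm high, axis vertical
- red_mark (a point): the large red tick of the dial's scale, 42 mm from the dial's axis; the other ticks are white, 0.48 rad apart, and the first is at dial angle 0
- nozzle (a joint): how far the orange cap of the fixed blue sanitiser bottle (64 mm across, upright) is pressed down, m: 0 = up, 0.010 = fully down (7 N); a spring lifts it again
- nozzle_top (a point): centre of the cap's top face; cap 36 mm across, 22 mm high, its top 169 mm above the table when up
- pan: aluminium sheet pan, fixed: 150 x 310 mm (x, y) outside, walls 4 mm thick and 18 mm high, floor about 4 mm thick; origin at the centre of its underside
- tray0: a meal tray, kraft body with white rim and amber film window: a block 90 mm long (its x), 58 mm wide (its y), 40 mm high, 180 g; grip it across the 58 mm width. Origin: centre of its underside. Two or three of the three trays are present
- tray1: a meal tray, kraft body with white rim and yellow film window: a block 90 mm long (its x), 58 mm wide (its y), 40 mm high, 180 g; grip it across the 58 mm width. Origin: centre of its underside. Two or three of the three trays are present
- tray2: a meal tray, kraft body with white rim and terracotta film window: a block 90 mm long (its x), 58 mm wide (its y), 40 mm high, 180 g; grip it across the 58 mm width. Origin: centre of its underside. Two or three of the three trays are present
- label_roll: bystander: paper label roll, 60 mm across, 30 mm high, lying flat
- spatula: bystander: spatula, 200 mm long, lying
- sauce_jar: bystander: jar, 60 mm across, 90 mm high
- shaker: bystander: seasoning shaker, 40 mm across, 80 mm high
- marker: bystander: red marker pen, 130 mm long, lying
Not all that is in view belongs to the job. What is shaped like the control_box but brown is not meant.

How it is judged:
By the outcome, as a careful person would: the job done as asked, in the order asked, and still so for the second after the job is handed in, with the robot touching nothing.
Of tray0, tray1, tray2 only 2 to 3 are there at a start; the rules pass over those that are not, and their reading is None.
At some moment in a run one of tray0, tray1, tray2 may be knocked a few centimetres aside while the robot is not near it.
It also fails if it takes over 210 s, if anything falls off the work surface, if the arm or the gripper's body presses on something with over 40 N, if the wrist force passes 120 N, or if a joint passes its speed limit or range.

## Working session

There is one attempt and no reset: what is moved stays moved. The work goes in short steps, Python scripts to look and compute and a tool call to move; the robot and the scene stay as the last step left them, time stands still between calls to the robot, and variables do not carry over. Pictures are saved under pics/ and viewed, at most 14 in all, crops included, and the job is handed in when it is done.

Besides the shell and the picture viewer there is one more tool, called as name(argument=value, ...) on one line, values as JSON. send_rows: Moves the arm, as the interface text tells. Its arguments: {"type":"object","properties":{"linear":{"type":"array","items":{"type":"array","items":{"type":"number"}}},"turn":{"type":"array","items":{"type":"array","items":{"type":"number"}}},"jaw":{"type":"number"},"squeeze":{"type":"number"}},"required":["linear","turn"]}

```bash
ls; mkdir -p pics
python3 - <<'E'
from plant import bot,get_image
import cv2,numpy as np
for n in("top","scene"):
    d=get_image(n); cv2.imwrite(f"pics/{n}0.png",cv2.resize(d["img"][:,:,::-1],(800,600),interpolation=cv2.INTER_CUBIC))
    np.save(f"pics/{n}0.npy",d["img"]); print(n,d["fx"],d["fy"],d["cx"],d["cy"],np.round(d["pose"],4).tolist())
o=bot.get_obs(); print({k:np.round(v,3).tolist() for k,v in o.items()}, bot.finger_overhang)
E
```

```text
pics
top 380.9748889860282 380.9748889860282 253.63109788884043 188.0983804870452 [[-0.0129, -0.9908, 0.1348, 303.4615], [-0.9999, 0.0122, -0.0066, 20.9164], [0.0049, -0.1348, -0.9909, 1498.8706], [0.0, 0.0, 0.0, 1.0]]
scene 422.74157844627393 422.74157844627393 250.5208832621906 192.16439177175 [[0.4371, 0.6621, -0.6088, 1282.6188], [0.8994, -0.3149, 0.3032, -384.1144], [0.009, -0.6801, -0.7331, 1179.4788], [0.0, 0.0, 0.0, 1.0]]
{'t': 0.1, 'joint_pos': [1.057, 0.264, -0.049, 1.259, 0.0, 1.416], 'qvel': [0.001, 0.0, 0.001, 0.002, 0.0, 0.002], 'joint_efforts': [0.003, -63.857, 38.506, 0.01, -0.0, 0.0], 'tool_pos': [184.228, 491.372, 247.854], 'tool_rot': [0.178, 0.984, -0.0, -0.0], 'ft_force': [0.018, -0.016, -0.179], 'moment': [0.019, -0.033, -0.049], 'grip_force': 0.0, 'width': 1.002} 17.0
```

View pics/top0.png

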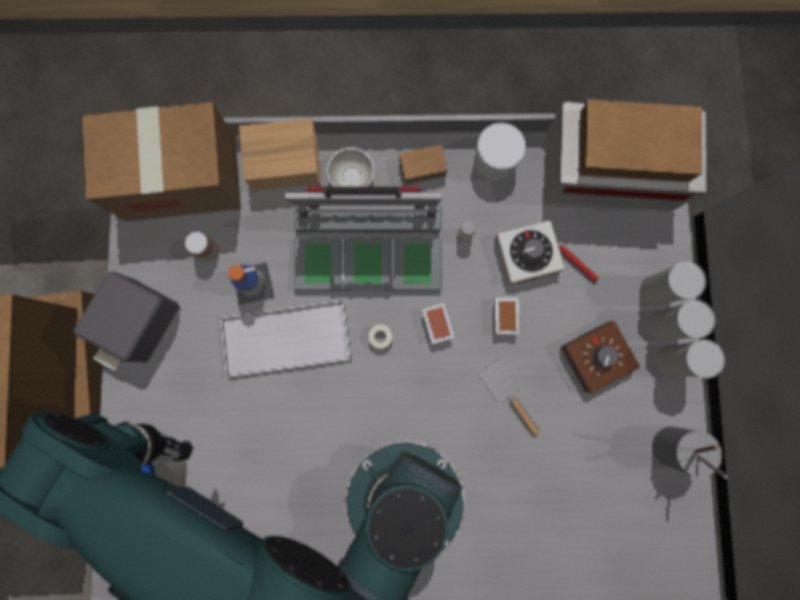

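View pics/scene0.png

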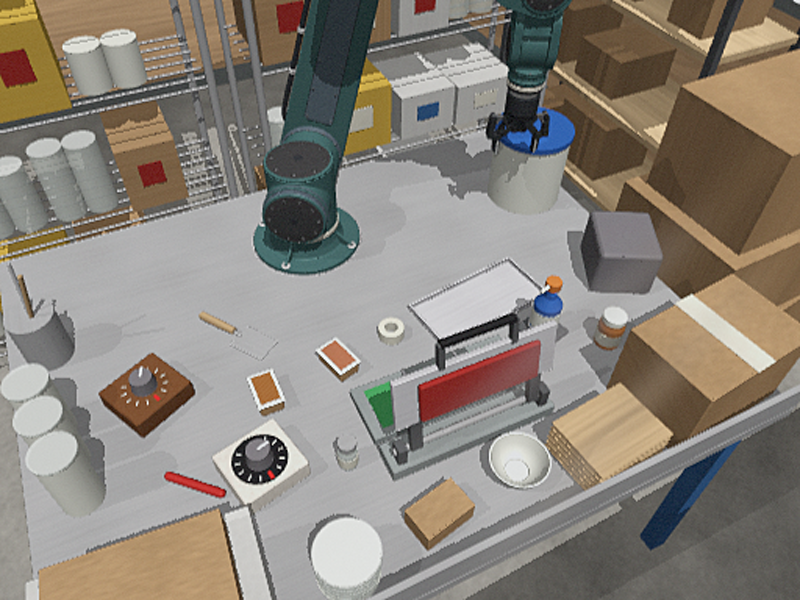

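The top view (800x600 coordinates) shows these candidates:
- **Trays:** terracotta at (437,323) and amber at (507,316). No yellow tray is visible. The brown carton at (423,163) is not a tray.
- **Dial:** the white box at (530,250) is meant, and the brown one at (600,357) is the decoy.
- **Cap:** orange at (237,272). The jar with the white lid at (197,243) is not it.
- **Pan:** (286,340).
- **Red items:** the marker at (578,263) is a bystander. The press is at (368,240).

Next I'll measure these by colour and check one close crop.

```bash
cat > h.py <<'E'
import cv2,numpy as np
from plant import bot,get_image
from scipy.spatial.transform import Rotation as R
def ray(d,uv,z):
    uv=np.atleast_2d(uv).astype(float)
    r=np.c_[(uv[:,0]-d["cx"])/d["fx"],(uv[:,1]-d["cy"])/d["fy"],np.ones(len(uv))]@np.array(d["pose"])[:3,:3].T
    c=np.array(d["pose"])[:3,3]
    return (c+r*((z-c[2])/r[:,2])[:,None])[:,:2]
def px(d,P):
    p=(np.atleast_2d(P)-np.array(d["pose"])[:3,3])@np.array(d["pose"])[:3,:3]
    return np.c_[p[:,0]/p[:,2]*d["fx"]+d["cx"],p[:,1]/p[:,2]*d["fy"]+d["cy"]]
def hsv(d): return cv2.cvtColor(d["img"],cv2.COLOR_RGB2HSV)
def blobs(m,amin=15):
    n,l,s,c=cv2.connectedComponentsWithStats(m.astype(np.uint8))
    return [(c[i],s[i],np.argwhere(l==i)[:,::-1]) for i in range(1,n) if s[i,4]>=amin]
def rect(d,pts,z):
    w=ray(d,pts,z); (c,wh,a)=cv2.minAreaRect(w.astype(np.float32))
    if wh[0]<wh[1]: wh=wh[::-1]; a+=90
    a=(a+90)%180-90
    return np.round(c,1),np.round(wh,1),round(a,1)
E
python3 - <<'E'
from h import *
for n in("top","scene"):
    d=get_image(n); H=hsv(d); h,s,v=[H[...,i].astype(int) for i in range(3)]
    for nm,m,z in(("green",(h>50)&(h<80)&(s>120),25),("orange/brown",((h<18))&(s>130)&(v>60),40),("red",((h<4)|(h>176))&(s>170)&(v>80),50)):
        for c,st,p in blobs(m):
            print(n,nm,np.round(c,1),st[4],*rect(d,p,z),"cap169",np.round(ray(d,c,169)[0],1))
t=cv2.cvtColor(get_image("top")["img"],cv2.COLOR_RGB2BGR); s=cv2.cvtColor(get_image("scene")["img"],cv2.COLOR_RGB2BGR)
a=cv2.resize(t[130:230,260:380],(480,400),interpolation=cv2.INTER_NEAREST)
b=cv2.resize(s[255:325,130:200],(320,320),interpolation=cv2.INTER_NEAREST); b=cv2.copyMakeBorder(b,0,80,0,0,cv2.BORDER_CONSTANT)
cv2.imwrite("pics/crop1.png",np.hstack([a,b]))
E
```

```text
top green [236.1 177.6] 20 [546.7  77.6] [43.1  4. ] 89.3 cap169 [522.7  73.5]
top orange/brown [201.  120.5] 18 [774.4 215.9] [31.7  4.1] 89.3 cap169 [732.8 198.7]
top orange/brown [262.5 120.5] 24 [771.6 -27.5] [43.6  4.1] 89.3 cap169 [730.2 -23.2]
top orange/brown [370.1 168.7] 96 [ 574.1 -442. ] [114.4  12.8] 45.8 cap169 [ 548.9 -402.6]
top orange/brown [150.8 174.3] 63 [561.9 408.5] [31.9 31. ] 1.3 cap169 [538.1 374.9]
top orange/brown [324.5 201.5] 128 [ 446.6 -261. ] [58.7 27. ] -2.1 cap169 [ 433.8 -236.1]
top orange/brown [391.5 227.1] 373 [ 345.1 -491.6] [121.7 120.5] -63.5 cap169 [ 341.5 -466.2]
top red [370.3 168.9] 47 [ 571.3 -439.8] [105.4   6.6] 46.1 cap169 [ 548.3 -403.2]
scene green [243.8 257.8] 309 [582.4 -47.7] [96.2 55.3] -0.9 cap169 [664.7 -95.1]
scene orange/brown [184.8  10.1] 269 [-1195.8   395.4] [281.8 112.4] -16.1 cap169 [-918.7  300.2]
scene orange/brown [271.2   3. ] 84 [-1060.    916.4] [106.   76.4] -27.3 cap169 [-802.2  767.8]
scene orange/brown [ 9.8 43.7] 357 [-1216.5  -610.9] [265.7 102.2] 4.0 cap169 [-923.1 -583. ]
scene orange/brown [362.8  73.9] 
[... 697 characters left out ...]
74.9]
scene orange/brown [124.5 309.7] 224 [ 597.8 -448.8] [125.3  16.9] 45.7 cap169 [ 676.  -441.5]
scene red [184.9  10. ] 256 [-1176.1   380.3] [258.9  98.5] -20.6 cap169 [-919.8  301.1]
scene red [271.1   3. ] 83 [-1040.7   902.1] [104.7  69.4] -27.3 cap169 [-802.1  766.6]
scene red [ 9.5 43.2] 379 [-1198.3  -609.1] [248.9  95. ] 3.7 cap169 [-929.6 -583.9]
scene red [ 96.9 110.7] 194 [-387.4 -314.3] [102.1  62.8] -1.2 cap169 [-211.7 -322.3]
scene red [285.7 247.6] 647 [597.9 114.9] [269.   74.3] -71.7 cap169 [685.3  30. ]
scene red [172.9 303.4] 19 [ 645.7 -315.9] [19.2  7.9] 10.3 cap169 [ 713.1 -323. ]
scene red [124.4 309.7] 216 [ 603.7 -449.2] [122.7  15.7] 45.7 cap169 [ 675.9 -441.7]
```

View pics/crop1.png

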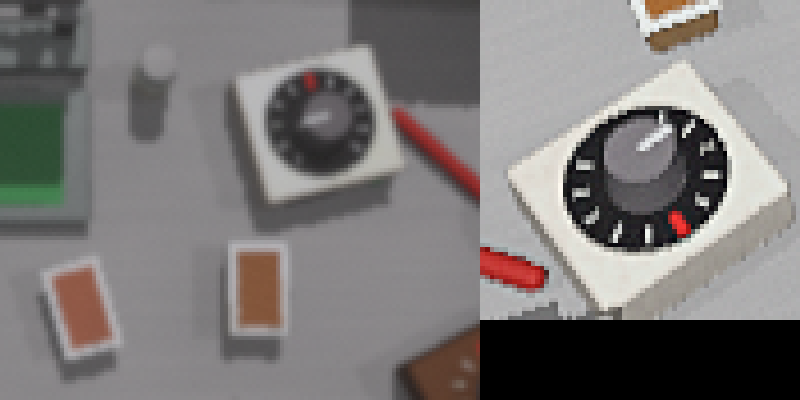

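The crop confirms both trays and the white box with the black scale. The red tick is at about (310,80) in the top crop, and the pointer points left and slightly down. Next I'll measure more precisely.

Run:
```python
from h import *
D={n:get_image(n) for n in("top","scene")}
d=D["top"];H=hsv(d); h,s,v=[H[...,i].astype(int) for i in range(3)]
g=(h>45)&(h<85)&(s>70); 
for c,st,p in blobs(g,100): print("green",c.round(1),st,*rect(d,p,25), ray(d,c,25).round(1))
for (x0,x1,y0,y1) in((266,294,190,225),(314,334,186,215)):
    m=np.zeros(h.shape,bool); m[y0:y1,x0:x1]=1
    film=m&(h<20)&(s>90); c,st,p=blobs(film,40)[0]; print("film",ray(d,c,40).round(1),*rect(d,p,40))
    rim=m&(((s<60)&(v>165))|film); c,st,p=max(blobs(rim,40),key=lambda b:b[1][4]); print("rim",st,ray(d,c,40).round(1),*rect(d,p,40))
# box
m=np.zeros(h.shape,bool); m[138:185,312:366]=1
w=m&(v>150)&(s<40); c,st,p=max(blobs(w,40),key=lambda b:b[1][4]); print("box",st,*rect(d,p,50))
r=m&((h<8)|(h>172))&(s>120); 
for c,st,p in blobs(r,3): print("red tick?",c.round(1),st[4],ray(d,c,50).round(1))
k=m&(v<70)
for c,st,p in blobs(k,100): print("disc",c.round(1),st,*rect(d,p,50))
# pan
m=np.zeros(h.shape,bool); m[185:250,135:235]=1
w=m&(v>172)
for c,st,p in blobs(w,300): print("pan",c.round(1),st,*rect(d,p,18),*rect(d,p,4))
print("v table",np.median(v[240:250,240:300]))
d=D["scene"];H=hsv(d); h,s,v=[H[...,i].astype(int) for i in range(3)]
m=np.zeros(h.shape,bool); m[255:325,130:200]=1
for c,st,p in blobs(m&((h<8)|(h>172))&(s>120),8): print("S red",c.round(1),st[4],ray(d,c,50).round(1))
for c,st,p in blobs(m&(v<60),50): print("S disc",c.round(1),st,*rect(d,p,50))
for c,st,p in blobs(m&(v>150)&(s<40),2): print("S white",c.round(1),st[4],ray(d,c,84).round(1),*rect(d,p,84))
t=D["top"]["img"][100:190,170:300]; cv2.imwrite("pics/v.png",cv2.resize(D["top"]["img"][140:180,310:370,::-1],(780,520),interpolation=cv2.INTER_CUBIC))
```

```text
green [203.2 168.6] [195 156  17  25 402] [586.1 209. ] [96.5 62.9] 0.1 [[583.8 208.2]]
green [235.  168.1] [227 156  17  25 423] [584.8  83.4] [96.1 63.1] -0.5 [[584.3  83.3]]
green [266.6 168.4] [259 156  17  25 396] [583.3 -42.4] [96.  62.8] -0.7 [[581.3 -41. ]]
film [[429.5 -89.4]] [429.5 -89.5] [67.  35.5] 14.8
rim [271 194  19  25 247] [[431.6 -90.4]] [430.3 -89.6] [83.9 55.1] 16.0
film [[ 443.8 -260.3]] [ 444.6 -260.9] [62.6 34.7] -2.1
rim [317 191  15  20 226] [[ 449.1 -261.3]] [ 450.5 -260.1] [73.5 54.3] -0.7
box [319 142  42  38 501] [ 607.1 -322.6] [135.7 127.7] -76.4
red tick? [337.1 150.1] 9 [[ 645.9 -315.9]]
red tick? [362.2 161.7] 30 [[ 598.7 -411.5]]
disc [338.2 163.3] [327 150  26  23 255] [ 598.1 -320. ] [95.5 77.1] 64.9
pan [184.1 217.4] [ 145  196   76   41 2219] [394.  286.2] [290.5 130.1] -82.4 [394.9 288.7] [293.3 131.3] -82.4
v table 137.0
S red [172.9 303.4] 21 [[ 646.1 -315.8]]
S red [136.3 313.4] 82 [[ 630.9 -420.7]]
S disc [165.8 294.9] [148 279  36  31 445] [ 606.5 -324.6] [104.   99.5] 64.4
S white [165.1 287.7] 3632 [[ 607.6 -322.1]] [ 603.2 -328.9] [24
[... 202 characters left out ...]
 -288. ]] [ 623.3 -288. ] [3.3 0. ] -19.3
S white [180.  286.5] 2 [[ 622.7 -281.7]] [ 622.7 -281.7] [3.3 0. ] -19.5
S white [152.  290.5] 6 [[ 600.  -359.2]] [ 600.  -359.2] [6.3 3.3] 64.4
S white [180.  292.5] 6 [[ 641.3 -288.2]] [ 641.3 -288.2] [6.1 3.2] 64.4
S white [151.4 296.8] 5 [[ 618.9 -366.7]] [ 618.2 -365.9] [8.6 3.2] 64.4
S white [178.2 298.4] 5 [[ 656.9 -299.2]] [ 657.  -299.8] [6.1 3.2] 64.4
S white [154.  302.2] 6 [[ 638.5 -365. ]] [ 638.7 -364.8] [7.3 4.4] -84.6
S white [159.4 305.4] 5 [[ 654.8 -354.3]] [ 654.7 -354.6] [9.3 2.7] -43.2
S white [166.  305.5] 4 [[ 663.1 -337.6]] [ 663.1 -337.6] [9.3 0. ] -18.2
S white [157. 324.] 3 [[ 705.5 -377.1]] [ 705.5 -377.1] [5.5 0. ] 64.3
```

View pics/v.png

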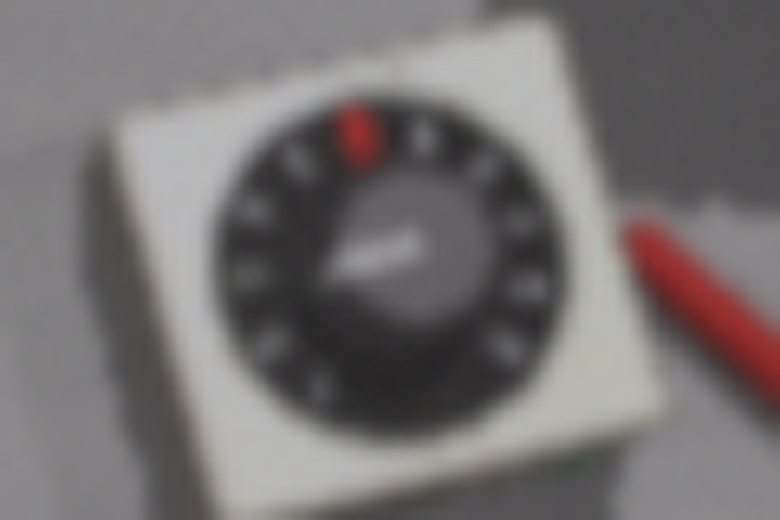

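The close-up shows the dial pointer running from (420,238) to (335,275) in the crop and the red tick at (358,137). That means about 101° clockwise to go. The cap comes first.

```bash
cat >> h.py <<'E'
def go(x,y,z,yaw=180,o=None):
    "shares from the present pose to a tool-down pose whose tool x points at yaw deg"
    o=o or bot.get_obs(); A=R.from_quat(o["tool_rot"]); a=np.radians(yaw)
    B=R.from_matrix(np.c_[[np.cos(a),np.sin(a),0],[np.sin(a),-np.cos(a),0],[0,0,-1]])
    l=A.inv().apply(np.array([x,y,z])-o["tool_pos"])/200; t=(A.inv()*B).as_rotvec()/np.pi
    print("lin",l.round(4).tolist(),"turn",t.round(4).tolist())
E
python3 -c "
from h import *
go(541,375,215)"
```

```text
lin [-1.8743, 0.0808, 0.166] turn [-0.0001, -0.0, -0.1142]
```

send_rows(linear=[[-0.3,0,0],[-0.6,0.02,0],[-0.94,0.04,0],[-0.94,0.04,0],[-0.94,0.04,0],[-0.94,0.04,0]], turn=[[0,0,-0.05],[0,0,-0.1],[0,0,-0.114],[0,0,-0.114],[0,0,-0.114],[0,0,-0.114]], jaw=0)

```text
t: 1.15
tool_pos: [362.1, 433.4, 248.4]
tool_rot: [-0.0, 1.0, 0.0, -0.0]
ft_force: [-0.3, 0.4, -0.7]
width: -0.002
grip_force: 0.0
```

```bash
python3 -c "
from h import *
go(541,375,215);print(bot.get_obs()['joint_pos'],bot.get_obs()['ft_force'])"
```

```text
lin [-0.8944, -0.2925, 0.167] turn [0.0, -0.0, 0.0001]
[7.30464918e-01 3.32053211e-01 5.29639407e-02 1.29171158e+00
 1.63348715e-04 7.30131279e-01] [-0.34689341  0.43548089 -0.70822548]
```

send_rows(linear=[[-0.3,-0.1,0.05],[-0.6,-0.2,0.1],[-0.895,-0.293,0.1],[-0.895,-0.293,0.167],[-0.895,-0.293,0.167],[-0.895,-0.293,0.23],[-0.895,-0.293,0.275],[-0.895,-0.293,0.275]], turn=[[0,0,0],[0,0,0],[0,0,0],[0,0,0],[0,0,0],[0,0,0],[0,0,0],[0,0,0]])

```text
t: 2.15
tool_pos: [541.2, 374.5, 192.7]
tool_rot: [-0.0, 1.0, -0.0, -0.001]
ft_force: [0.4, 0.5, 0.3]
width: 0.001
grip_force: 0.0
```

```bash
python3 -c "
from h import *
o=bot.get_obs();print(o['tool_pos'],o['ft_force'])
d=get_image('scene');cv2.imwrite('pics/cap.png',cv2.resize(d['img'][120:220,300:420,::-1],(480,400)))
d=get_image('top');print(px(d,[541,375,169]))"
```

```text
[541.18875191 374.51696221 192.68573616] [0.36172393 0.52506327 0.29096456]
[[150.79619172 173.4724959 ]]
```

View pics/cap.png

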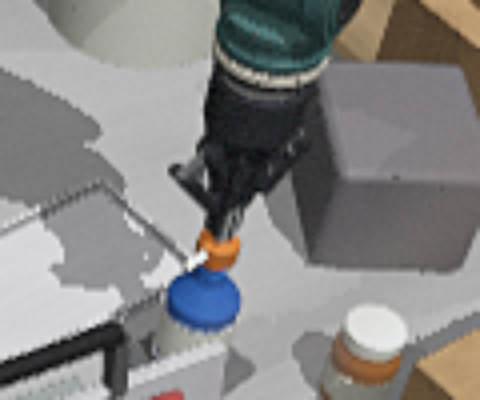

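The fingertips sit just above the orange cap at (218,245) in the crop, so I press now.

send_rows(linear=[[0,0,0.03],[0,0,0.06],[0,0,0.075],[0,0,0.083],[0,0,0.086],[0,0,0.086],[0,0,0.086],[0,0,0.086]], turn=[[0,0,0],[0,0,0],[0,0,0],[0,0,0],[0,0,0],[0,0,0],[0,0,0],[0,0,0]])

```text
t: 3.25
tool_pos: [542.4, 374.5, 176.5]
tool_rot: [0.0, 1.0, 0.0, 0.0]
ft_force: [-0.1, 0.3, 5.6]
width: 0.001
grip_force: 3.1
```

send_rows(linear=[[0,0,0.006],[0,0,0.012],[0,0,0.016],[0,0,0.016],[0,0,0.016]], turn=[[0,0,0],[0,0,0],[0,0,0],[0,0,0],[0,0,0]])

```text
t: 3.88
tool_pos: [542.5, 374.5, 175.7]
tool_rot: [0.0, 1.0, 0.001, 0.002]
ft_force: [-7.9, -3.5, 31.6]
width: 0.002
grip_force: 15.5
```

send_rows(linear=[[0,0,-0.03],[0,0,-0.06],[0,0,-0.15],[0,0,-0.4],[0.15,-0.2,-0.45],[0.3,-0.5,-0.45],[0.3,-0.8,-0.45],[0.3,-1,-0.45],[0.3,-1,-0.45],[0.3,-1,-0.45]], turn=[[0,0,0],[0,0,0],[0,0,0],[0,0,0],[0,0,-0.04],[0,0,-0.08],[0,0,-0.12],[0,0,-0.16],[0,0,-0.2],[0,0,-0.2]])

```text
t: 5.12
tool_pos: [481.9, 173.9, 262.7]
tool_rot: [-0.308, 0.951, 0.0, -0.0]
ft_force: [-0.1, -0.7, 0.5]
width: -0.002
grip_force: 0.0
```

Run:
```python
from h import *
o=bot.get_obs();print(o['tool_pos'],o['ft_force'])
d=get_image("top")
for uv in((340,160.4),(310+358/13,140+137/13)): print(ray(d,np.array(uv)-[.5,.5],50))
H=hsv(d); h,s,v=[H[...,i].astype(int) for i in range(3)]
m=np.zeros(h.shape,bool); m[185:250,135:235]=1
for c,st,p in blobs(m&(v>172),300): print("pan",*rect(d,p,18),*rect(d,p,4))
d=get_image("scene");H=hsv(d); h,s,v=[H[...,i].astype(int) for i in range(3)]
m=np.zeros(h.shape,bool); m[160:230,255:350]=1
for t in(165,180,195):
  for c,st,p in blobs(m&(v>t)&(s<40),300): print("S pan",t,st,*rect(d,p,18),*rect(d,p,4))
go(606,-10,270,210)
```

```text
[481.87488521 173.93783406 262.71735509] [-0.1249645  -0.65775917  0.47549669]
[[ 606.89406479 -323.50759846]]
[[ 646.15363089 -315.60679027]]
pan [377.9 406. ] [131.2  62.1] 1.5 [378.6 409.6] [132.4  62.7] 1.5
S pan 165 [ 255  160   95   70 3754] [405.5 283.9] [385.3 352.2] 64.5 [394.9 291.9] [389.9 356.5] 64.5
S pan 165 [285 202  65  28 589] [556.1 263.4] [261.9 114.2] 83.5 [547.3 271.2] [265.1 115.6] 83.5
S pan 180 [ 255  160   95   70 3571] [405.6 283.8] [386.3 351.3] 64.6 [395.  291.9] [390.9 355.6] 64.6
S pan 195 [ 262  168   83   49 1904] [403.4 282.6] [298.6 140.6] -85.5 [392.8 290.7] [302.2 142.3] -85.5
lin [0.0371, -1.1114, -0.0369] turn [0.0001, -0.0002, 0.0323]
```

send_rows(linear=[[0.15,-0.25,0],[0.3,-0.5,0],[0.45,-0.75,0],[0.6,-1,0],[0.6,-1,0],[0.6,-1,0]], turn=[[0,0,-0.02],[0,0,-0.04],[0,0,-0.06],[0,0,-0.07],[0,0,-0.07],[0,0,-0.07]], jaw=1)

```text
t: 5.98
tool_pos: [502.3, -57.5, 262.7]
tool_rot: [-0.41, 0.912, 0.0, -0.0]
ft_force: [-0.4, 0.1, -0.7]
width: 1.0
grip_force: 0.0
```

```bash
python3 -c "
from h import *
print(bot.get_obs()['tool_pos']);go(606,-325,140,230)"
```

```text
[502.34373183 -57.50720109 262.66876616]
lin [0.6576, -1.2751, 0.6126] turn [0.0002, -0.0, -0.0085]
```

send_rows(linear=[[0.15,-0.25,0],[0.3,-0.5,0],[0.45,-0.75,0],[0.658,-1,0],[0.658,-1,0.1],[0.658,-1,0.1],[0.658,-1,0.1]], turn=[[0,0,0],[0,0,-0.009],[0,0,-0.009],[0,0,-0.009],[0,0,-0.009],[0,0,-0.009],[0,0,-0.009]])

```text
t: 6.85
tool_pos: [565.6, -287.4, 243.7]
tool_rot: [-0.425, 0.905, -0.0, 0.0]
ft_force: [-0.0, -0.2, 0.5]
width: 1.004
grip_force: 0.0
```

```bash
python3 -c "
from h import *
print(bot.get_obs()['tool_pos']);go(606,-325,140,230);go(606,-325,77,230)"
```

```text
[ 565.62834009 -287.40948871  243.67788569]
lin [0.0156, -0.2752, 0.5185] turn [-0.0001, 0.0, 0.0015]
lin [0.0156, -0.2751, 0.8335] turn [-0.0001, 0.0, 0.0015]
```

send_rows(linear=[[0.016,-0.275,0.1],[0.016,-0.275,0.3],[0.016,-0.275,0.5],[0.016,-0.275,0.65],[0.016,-0.275,0.75],[0.016,-0.275,0.833],[0.016,-0.275,0.833],[0.016,-0.275,0.833]], turn=[[0,0,0],[0,0,0],[0,0,0],[0,0,0],[0,0,0],[0,0,0],[0,0,0],[0,0,0]])

```text
t: 7.85
tool_pos: [605.9, -326.7, 77.4]
tool_rot: [-0.424, 0.906, -0.001, 0.0]
ft_force: [-0.1, 0.5, 0.2]
width: 1.002
grip_force: 0.0
```

send_rows(linear=[[0,0,0],[0,0,0],[0,0,0],[0,0,0],[0,0,0],[0,0,0]], turn=[[0,0,0],[0,0,0],[0,0,0],[0,0,0],[0,0,0],[0,0,0]], jaw=0, squeeze=25)

```text
t: 8.6
tool_pos: [603.6, -325.2, 76.8]
tool_rot: [-0.424, 0.906, 0.002, -0.001]
ft_force: [-12.6, 9.8, 14.1]
width: 0.553
grip_force: 24.9
```

send_rows(linear=[[0,0.012,0],[0,0.012,0],[0,0.012,0],[0,0.012,0],[0,0.012,0],[0,0.012,0],[0,0.012,0],[0,0.012,0],[0,0.012,0],[0,0.012,0],[0,0.012,0],[0,0.012,0],[0,0.012,0],[0,0.012,0],[0,0.012,0]], turn=[[0,0,0],[0,0,0.03],[0,0,0.07],[0,0,0.12],[0,0,0.17],[0,0,0.22],[0,0,0.27],[0,0,0.32],[0,0,0.37],[0,0,0.42],[0,0,0.47],[0,0,0.52],[0,0,0.55],[0,0,0.55],[0,0,0.55]])

```text
t: 10.48
tool_pos: [603.3, -320.6, 76.8]
tool_rot: [0.412, 0.911, 0.004, -0.002]
ft_force: [-2.5, 29.1, 16.1]
width: 0.555
grip_force: 28.0
```

```bash
python3 -c "
from h import *
o=bot.get_obs();print(o['tool_pos'],o['ft_force'],o['moment'],o['width'],R.from_quat(o['tool_rot']).as_matrix()[:,0])"
```

```text
[ 603.30836459 -320.61660956   76.77919298] [-2.5071646  29.07420622 16.14052999] [ 5.87332446  0.38274493 -0.01645635] 0.5553291718995305 [-0.66038965  0.7509006   0.00581319]
```

send_rows(linear=[[0,0,0],[0,0,0],[0,0,0],[0,0,0]], turn=[[0,0,0],[0,0,0],[0,0,0],[0,0,0]], jaw=0.95)

```text
t: 10.98
tool_pos: [603.5, -325.4, 76.2]
tool_rot: [0.413, 0.911, -0.0, 0.0]
ft_force: [0.2, -0.1, 0.0]
width: 0.949
grip_force: 0.0
```

```bash
python3 -c "
from h import *
o=bot.get_obs();print(o['tool_pos'],o['ft_force'],R.from_quat(o['tool_rot']).as_rotvec());go(440,-250,250,180)"
```

```text
[ 603.5070919  -325.37445866   76.24024302] [ 0.24006455 -0.10091372  0.00414975] [ 1.29863075e+00  2.86059396e+00 -1.57057558e-04]
lin [0.8218, -0.3674, -0.8688] turn [-0.0, 0.0, -0.2713]
```

send_rows(linear=[[0,0,-0.15],[0,0,-0.4],[0.3,-0.12,-0.7],[0.5,-0.2,-0.87],[0.82,-0.367,-0.87],[0.82,-0.367,-0.87],[0.82,-0.367,-0.87]], turn=[[0,0,0],[0,0,-0.05],[0,0,-0.1],[0,0,-0.15],[0,0,-0.2],[0,0,-0.25],[0,0,-0.271]])

```text
t: 11.85
tool_pos: [438.9, -249.5, 251.4]
tool_rot: [-0.001, 1.0, -0.0, 0.001]
ft_force: [0.1, -0.6, 0.9]
width: 0.946
grip_force: 0.0
```

Run:
```python
from h import *
print(bot.get_obs()['tool_pos'])
d=get_image("top"); e=get_image("scene")
a=cv2.resize(d["img"][140:180,310:360,::-1],(400,320),interpolation=cv2.INTER_CUBIC)
b=cv2.resize(e["img"][260:320,130:205,::-1],(400,320),interpolation=cv2.INTER_CUBIC)
cv2.imwrite("pics/dial2.png",np.hstack([a,b]))
H=hsv(e); h,s,v=[H[...,i].astype(int) for i in range(3)]
m=np.zeros(h.shape,bool); m[255:325,130:200]=1
for c,st,p in blobs(m&(v>150)&(s<40),2)[1:]: print("S white",c.round(1),st[4],ray(e,c,84).round(1),*rect(e,p,84),ray(e,c,50).round(1))
for c,st,p in blobs(m&((h<8)|(h>172))&(s>120),8): print("S red",c.round(1),st[4],ray(e,c,50).round(1),rect(e,p,50))
```

```text
[ 438.92339415 -249.51302647  251.35983274]
S white [170.1 284. ] 11 [[ 602.2 -305.1]] [ 601.7 -304.8] [34.1  4.9] -11.5 [[ 581.1 -302.6]]
S white [175.  282.5] 6 [[ 603.7 -290.4]] [ 603.7 -290.4] [10.9  2.3] -62.9 [[ 582.6 -287.5]]
S white [158.8 284.5] 4 [[ 589.5 -335.5]] [ 589.1 -335.4] [10.9  1.8] -49.6 [[ 568. -334.]]
S white [166.5 291.6] 30 [[ 621.7 -322.3]] [ 623.3 -321.6] [41.9  7.5] 4.4 [[ 601.1 -320.4]]
S white [179. 287.] 5 [[ 623.  -284.8]] [ 623.  -284.8] [7.8 3. ] -84.5 [[ 602.5 -281.8]]
S white [157.  288.5] 2 [[ 600.  -344.1]] [ 600.  -344.1] [3.3 0. ] -17.4 [[ 578.8 -342.9]]
S white [152.  290.5] 6 [[ 600.  -359.2]] [ 600.  -359.2] [6.3 3.3] 64.4 [[ 578.9 -358.4]]
S white [180.  292.5] 6 [[ 641.3 -288.2]] [ 641.3 -288.2] [6.1 3.2] 64.4 [[ 621.4 -285.2]]
S white [151.7 296.7] 6 [[ 618.8 -365.9]] [ 618.2 -365.9] [8.6 3.2] 64.4 [[ 598.2 -365.3]]
S white [178.2 298.4] 5 [[ 656.9 -299.2]] [ 657.  -299.8] [6.1 3.2] 64.4 [[ 637.5 -296.5]]
S white [154.  302.2] 6 [[ 638.5 -365. ]] [ 638.7 -364.8] [7.3 4.4] -84.6 [[ 618.5 -364.4]]
S white [159.4 305.4] 5 [[ 654.8 -354.3]] [ 654.7 -354.6] [9.3 2.7] -43.2 [[ 635.3 -353.3]]
S white [166.  305.5] 4 [[ 663.1 -337.6]] [ 663.1 -337.6] [9.3 0. ] -18.2 [[ 643.9 -336.1]]
S white [157. 324.] 3 [[ 705.5 -377.1]] [ 705.5 -377.1] [5.5 0. ] 64.3 [[ 687.5 -376.9]]
S red [172.9 303.4] 21 [[ 646.1 -315.8]] (array([ 645.8, -315.8]), array([19.2,  8.9]), 4.4)
S red [136.3 313.4] 82 [[ 630.9 -420.7]] (array([ 630.7, -420.8]), array([47.4, 16.5]), 45.7)
```

View pics/dial2.png

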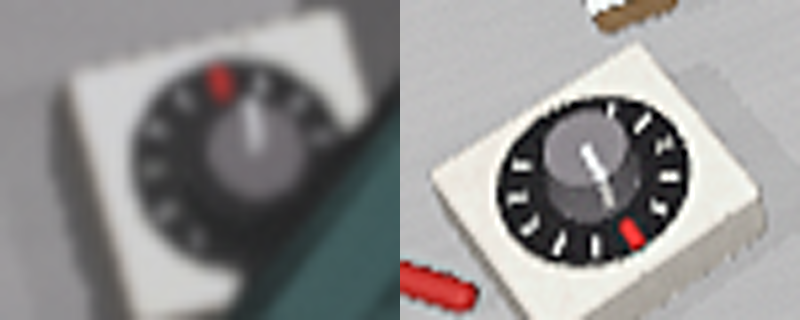

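```bash
cat > dial.py <<'E'
from h import *
from scipy.optimize import least_squares
e=get_image("scene")
big=lambda d,x0,x1,y0,y1,k=6:(cv2.resize(d["img"][y0:y1,x0:x1],None,fx=k,fy=k,interpolation=cv2.INTER_CUBIC),)
H=hsv(e); h,s,v=[H[...,i].astype(int) for i in range(3)]
m=np.zeros(h.shape,bool); m[255:325,130:200]=1
T=[];
for c,st,p in blobs(m&(v>150)&(s<40),2)[1:]:
    w=ray(e,c,50)[0]; r=np.hypot(*(w-[606,-324]))
    if 35<r<48 and st[4]<15: T.append(w)
for c,st,p in blobs(m&((h<8)|(h>172))&(s>120),8)[:1]: T.append(ray(e,c,50)[0])
T=np.array(T); th=lambda q,k:q[2]-k
def f(q):
    a=np.arctan2(T[:,1]-q[1],T[:,0]-q[0]); k=np.round((a-q[2])/.48)
    return np.r_[T[:,0]-q[0]-q[3]*np.cos(q[2]+.48*k),T[:,1]-q[1]-q[3]*np.sin(q[2]+.48*k)]
q=least_squares(f,[606,-324,.235,42],loss="soft_l1").x
print("axis",q[:2].round(1),"mark deg",np.degrees(q[2]).round(2),"r",q[3].round(1),len(T),"rms",np.sqrt((f(q)**2).mean()).round(2))
for n,d in(("scene",e),("top",get_image("top"))):
    k=8; c=px(d,[q[0],q[1],84])[0]; x0,y0=(c-12).astype(int)
    g=cv2.resize(cv2.cvtColor(d["img"],cv2.COLOR_RGB2GRAY)[y0:y0+24,x0:x0+24],None,fx=k,fy=k,interpolation=cv2.INTER_CUBIC).astype(float)
    yy,xx=np.mgrid[:24*k,:24*k]; uv=np.c_[xx.ravel(),yy.ravel()]/k+.5/k-.5+[x0,y0]
    w=ray(d,uv,84)-q[:2]; r=np.hypot(*w.T); 
    gk=g.ravel(); base=np.median(gk[r<18]); wt=np.clip(gk-base-20,0,None)*(r<21)
    cm=(w*wt[:,None]).sum(0)/wt.sum(); C=((w-cm).T*wt)@(w-cm)/wt.sum(); ev,V=np.linalg.eigh(C); u=V[:,1]*np.sign(V[:,1]@cm)
    print(n,"line deg",np.degrees(np.arctan2(u[1],u[0])).round(1),"centroid",cm.round(1),"deg",np.degrees(np.arctan2(cm[1],cm[0])).round(1),"sd",np.sqrt(ev).round(1))
E
python3 dial.py
```

```text
axis [ 604.7 -324.1] mark deg 11.35 r 42.2 11 rms 1.96
scene line deg 8.7 centroid [10.3  1.1] deg 6.4 sd [2.2 6.5]
top line deg 4.0 centroid [12.1  1.1] deg 5.4 sd [2.3 5. ]
```

```bash
python3 -c "
from h import *
go(605.5,-323,250,180);go(605.5,-323,77,180)"
```

```text
lin [-0.8262, -0.362, 0.0014] turn [-0.0, 0.0, -0.0008]
lin [-0.8262, -0.3619, 0.8664] turn [-0.0, 0.0, -0.0008]
```

send_rows(linear=[[-0.3,-0.13,0],[-0.6,-0.26,0],[-0.826,-0.362,0],[-0.826,-0.362,0.1],[-0.826,-0.362,0.3],[-0.826,-0.362,0.5],[-0.826,-0.362,0.7],[-0.826,-0.362,0.8],[-0.826,-0.362,0.866],[-0.826,-0.362,0.866],[-0.826,-0.362,0.866]], turn=[[0,0,0],[0,0,0],[0,0,0],[0,0,0],[0,0,0],[0,0,0],[0,0,0],[0,0,0],[0,0,0],[0,0,0],[0,0,0]])

```text
t: 13.42
tool_pos: [605.9, -322.9, 78.0]
tool_rot: [0.001, 1.0, -0.0, 0.001]
ft_force: [0.0, -0.0, -0.1]
width: 0.948
grip_force: 0.0
```

send_rows(linear=[[0,0,0],[0,0,0],[0,0,0],[0,0,0],[0,0,0],[0,0,0],[0,0,0],[0,0,0],[0,0,0]], turn=[[0,0,0],[0,0,0],[0,0,0],[0,0,0],[0,0,0],[0,0,-0.015],[0,0,-0.031],[0,0,-0.031],[0,0,-0.031]], jaw=0)

```text
t: 14.55
tool_pos: [605.7, -322.5, 78.0]
tool_rot: [-0.048, 0.999, -0.0, 0.001]
ft_force: [-1.2, 2.3, 7.1]
width: 0.55
grip_force: 25.0
```

send_rows(linear=[[0,0,0],[0,0,0],[0,0,0],[0,0,0],[0,0,-0.2],[0,0,-0.5],[0,0,-0.85],[0.3,0,-0.85],[0.6,0,-0.85],[0.85,0,-0.85],[0.85,0,-0.85]], turn=[[0,0,0],[0,0,0],[0,0,0],[0,0,0],[0,0,0],[0,0,0],[0,0,0],[0,0,0],[0,0,0],[0,0,0],[0,0,0]], jaw=0.95)

```text
t: 15.92
tool_pos: [433.7, -339.1, 247.8]
tool_rot: [-0.047, 0.999, -0.0, 0.0]
ft_force: [1.0, -0.2, 0.0]
width: 0.953
grip_force: 0.0
```

```bash
python3 dial.py
python3 - <<'E'
from h import *
d=get_image("top"); e=get_image("scene")
a=cv2.resize(d["img"][140:180,310:360,::-1],(400,320),interpolation=cv2.INTER_CUBIC)
b=cv2.resize(e["img"][260:320,130:205,::-1],(400,320),interpolation=cv2.INTER_CUBIC)
cv2.imwrite("pics/dial3.png",np.hstack([a,b]))
E
```

```text
axis [ 604.5 -323.9] mark deg 11.09 r 42.4 10 rms 0.46
scene line deg 15.3 centroid [9.9 2.2] deg 12.6 sd [2.7 6.4]
top line deg 11.2 centroid [11.4  1.9] deg 9.6 sd [2.3 5.2]
```

View pics/dial3.png

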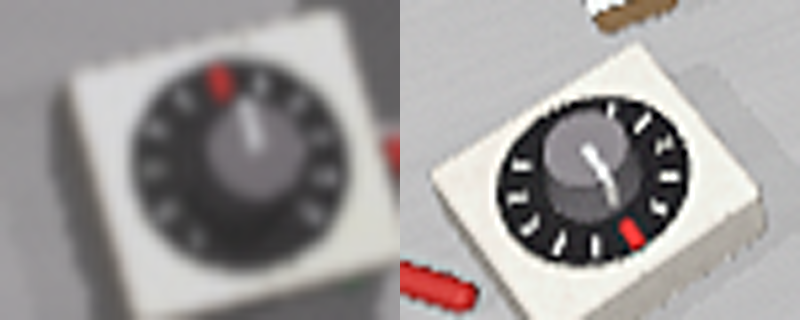

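The pointer now lines up with the red tick: mark 11.1°, pointer about 12°. Next are the trays.

```bash
cat > trays.py <<'E'
from h import *
import sys
def trays(zs=40,verb=1):
    out={}
    for n in("top","scene"):
        d=get_image(n);H=hsv(d); h,s,v=[H[...,i].astype(int) for i in range(3)]
        for c,st,p in blobs((h<20)&(s>75)&(v>50),60):
            w=ray(d,c,zs)[0]; a,b,y=rect(d,p,zs)
            if 250<w[0]<720 and -400<w[1]<420 and 45<b[0]<82 and 25<b[1]<52:
                print(n,"film",w.round(1),"rect",a,b,y,"hue",np.median(h[p[:,1],p[:,0]]),"px",c.round(0))
trays(float(sys.argv[1]) if len(sys.argv)>1 else 40)
E
python3 trays.py; python3 -c "
from h import *
go(444.5,-260.5,120,178)"
```

```text
top film [ 445.8 -260.5] rect [ 446.5 -261. ] [66.5 34.7] -2.1 hue 11.0 px [324. 202.]
top film [429.8 -89.5] rect [429.5 -89.4] [69.1 37.6] 14.6 hue 7.5 px [280. 206.]
scene film [431.4 -89.9] rect [430.3 -88.9] [71.2 39.2] 14.8 hue 10.0 px [216. 227.]
scene film [ 446.8 -261.1] rect [ 446.1 -260.7] [71.4 40.9] -0.7 hue 14.0 px [169. 248.]
lin [-0.075, 0.3864, 0.6338] turn [0.0001, -0.0001, 0.0422]
```

```bash
python3 -c "
from h import *
go(446.5,-260.8,90,178.8);go(446.5,-260.8,26,178.8)"
```

```text
lin [-0.0848, 0.3839, 0.7838] turn [0.0001, -0.0001, 0.0378]
lin [-0.0849, 0.3838, 1.1038] turn [0.0001, -0.0001, 0.0378]
```

send_rows(linear=[[0,0.2,0.2],[-0.085,0.384,0.3],[-0.085,0.384,0.5],[-0.085,0.384,0.784],[-0.085,0.384,0.784]], turn=[[0,0,0.02],[0,0,0.038],[0,0,0.038],[0,0,0.038],[0,0,0.038]], jaw=1)

```text
t: 16.85
tool_pos: [444.5, -259.2, 87.6]
tool_rot: [0.011, 1.0, 0.002, -0.003]
ft_force: [0.0, 0.7, 1.2]
width: 0.995
grip_force: 0.0
```

send_rows(linear=[[0,0,0.15],[0,0,0.25],[0,0,0.32],[0,0,0.32],[0,0,0.32]], turn=[[0,0,0],[0,0,0],[0,0,0],[0,0,0],[0,0,0]])

```text
t: 17.48
tool_pos: [446.4, -261.3, 27.3]
tool_rot: [0.011, 1.0, -0.0, 0.001]
ft_force: [0.7, -0.0, 0.9]
width: 0.997
grip_force: 0.0
```

send_rows(linear=[[0,0,0],[0,0,0],[0,0,0],[0,0,0],[0,0,0],[0,0,0]], turn=[[0,0,0],[0,0,0],[0,0,0],[0,0,0],[0,0,0],[0,0,0]], jaw=0, squeeze=30)

```text
t: 18.23
tool_pos: [446.0, -261.1, 26.9]
tool_rot: [0.011, 1.0, -0.0, 0.0]
ft_force: [-1.5, 1.0, 6.9]
width: 0.677
grip_force: 31.3
```

```bash
python3 -c "
from h import *
print(bot.get_obs()['tool_pos'],bot.get_obs()['ft_force']);go(583.5,-42.2,160,179.4);go(583.5,-42.2,51,179.4)"
```

```text
[ 446.02197354 -261.06486279   26.91660884] [-1.54546453  1.04440464  6.93301634]
lin [-0.6629, 1.1093, -0.6655] turn [-0.0002, 0.0003, -0.0039]
lin [-0.6625, 1.1096, -0.1205] turn [-0.0002, 0.0003, -0.0039]
```

send_rows(linear=[[0,0,-0.2],[0,0,-0.4],[0,0.1,-0.66],[-0.2,0.35,-0.66],[-0.4,0.6,-0.66],[-0.6,0.85,-0.66],[-0.662,1,-0.66],[-0.662,1,-0.66],[-0.662,1,-0.66]], turn=[[0,0,0],[0,0,0],[0,0,0],[0,0,-0.004],[0,0,-0.004],[0,0,-0.004],[0,0,-0.004],[0,0,-0.004],[0,0,-0.004]])

```text
t: 19.35
tool_pos: [582.3, -64.2, 158.2]
tool_rot: [0.005, 1.0, -0.0, -0.0]
ft_force: [0.6, -0.9, -2.7]
width: 0.674
grip_force: 34.9
```

```bash
python3 -c "
from h import *
print(bot.get_obs()['tool_pos'],bot.get_obs()['ft_force'],bot.get_obs()['width']);go(583.5,-42.2,75,179.5);go(583.5,-42.2,52.3,179.5)"
```

```text
[582.31691469 -64.17302982 158.2254478 ] [ 0.58966861 -0.90288446 -2.65276566] 0.67350163880141
lin [-0.005, 0.11, 0.4161] turn [-0.0, -0.0001, -0.0004]
lin [-0.0051, 0.11, 0.5296] turn [-0.0, -0.0001, -0.0004]
```

send_rows(linear=[[-0.005,0.11,0],[-0.005,0.11,0.15],[-0.005,0.11,0.3],[-0.005,0.11,0.42],[-0.005,0.11,0.48],[-0.005,0.11,0.51],[-0.005,0.11,0.53],[-0.005,0.11,0.53],[-0.005,0.11,0.53]], turn=[[0,0,0],[0,0,0],[0,0,0],[0,0,0],[0,0,0],[0,0,0],[0,0,0],[0,0,0],[0,0,0]])

```text
t: 20.48
tool_pos: [584.1, -42.0, 52.8]
tool_rot: [0.005, 1.0, -0.0, 0.0]
ft_force: [0.4, 0.2, -2.5]
width: 0.671
grip_force: 34.8
```

send_rows(linear=[[0,0,0],[0,0,0],[0,0,0],[0,0,0]], turn=[[0,0,0],[0,0,0],[0,0,0],[0,0,0]], jaw=0.85)

```text
t: 20.98
tool_pos: [583.9, -42.0, 52.3]
tool_rot: [0.005, 1.0, -0.0, 0.0]
ft_force: [-0.4, 0.2, -0.1]
width: 0.848
grip_force: 0.0
```

send_rows(linear=[[0,0,-0.1],[0,0,-0.3],[0.3,-0.1,-0.5],[0.6,-0.2,-0.5],[0.9,-0.3,-0.5],[0.9,-0.3,-0.5],[0.9,-0.3,-0.5]], turn=[[0,0,0],[0,0,0],[0,0,0],[0,0,0],[0,0,0],[0,0,0],[0,0,0]], jaw=1)

```text
t: 21.85
tool_pos: [403.4, -100.5, 152.7]
tool_rot: [0.006, 1.0, -0.0, 0.001]
ft_force: [0.9, -0.1, 0.1]
width: 1.001
grip_force: 0.0
```

```bash
python3 trays.py; python3 trays.py 65;python3 -c "
from h import *
print(bot.get_obs()['tool_pos'],bot.get_obs()['ft_force']);go(430,-89.5,90,194.8)
d=get_image('top');cv2.imwrite('pics/t2.png',cv2.resize(d['img'][130:230,180:310,::-1],(780,600),interpolation=cv2.INTER_CUBIC))"
```

```text
top film [571.4 -79.1] rect [572.  -80.4] [71.1 38.9] -0.7 hue 12.0 px [277. 170.]
scene film [431.4 -89.9] rect [430.3 -88.9] [71.2 39.2] 14.8 hue 10.0 px [216. 227.]
scene film [553.3 -71.8] rect [552.4 -71.3] [74.1 41.6] -1.7 hue 14.0 px [236. 252.]
scene film [599.2 -87.3] rect [577.  -80.5] [74.7 50.8] -1.3 hue 15.0 px [237. 264.]
top film [566.6 -77.5] rect [567.4 -78.7] [69.9 38.2] -0.7 hue 12.0 px [277. 170.]
scene film [450.1 -96.4] rect [449.  -95.4] [69.6 38.4] 14.8 hue 10.0 px [216. 227.]
scene film [569.3 -78.6] rect [568.4 -78.1] [72.5 40.7] -1.7 hue 14.0 px [236. 252.]
scene film [613.5 -94. ] rect [590.1 -87.1] [77.9 49.7] -1.3 hue 15.0 px [237. 264.]
[ 404.39952939 -100.00988008  152.15632653] [-0.13888337 -0.56425607 -0.04542454]
lin [-0.1275, 0.0537, 0.3108] turn [0.0, 0.0, -0.0852]
```

View pics/t2.png

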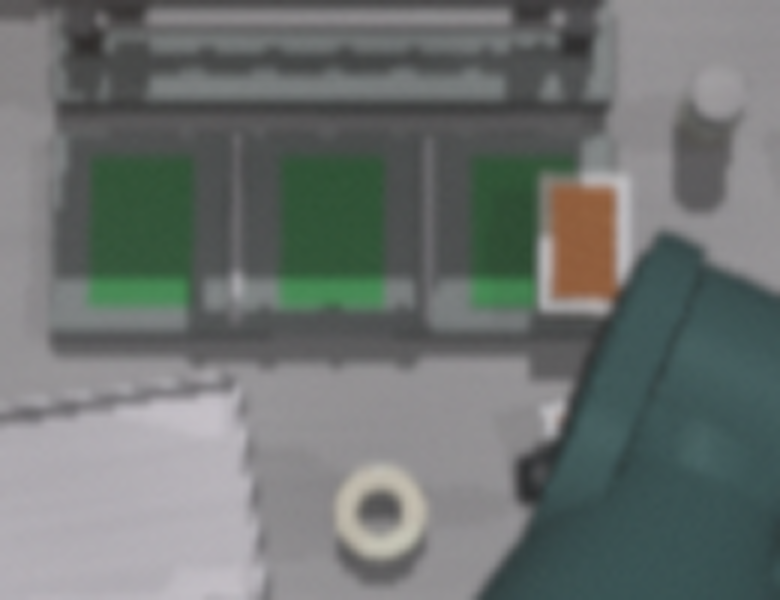

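The amber tray now sits about 37 mm to the right of where I set it, at crop (583,240). It was knocked, so I re-grip and reset it.

```bash
python3 -c "
from h import *
go(567.8,-78.3,150,179);go(567.8,-78.3,52.3,179)"
```

```text
lin [-0.8169, 0.1157, 0.0102] turn [0.0, -0.0001, 0.0027]
lin [-0.817, 0.1157, 0.4987] turn [0.0, -0.0001, 0.0027]
```

send_rows(linear=[[-0.3,0.05,0],[-0.6,0.1,0],[-0.817,0.116,0],[-0.817,0.116,0.05],[-0.817,0.116,0.2],[-0.817,0.116,0.35],[-0.817,0.116,0.45],[-0.817,0.116,0.498],[-0.817,0.116,0.498],[-0.817,0.116,0.498]], turn=[[0,0,0.003],[0,0,0.003],[0,0,0.003],[0,0,0.003],[0,0,0.003],[0,0,0.003],[0,0,0.003],[0,0,0.003],[0,0,0.003],[0,0,0.003]])

```text
t: 23.35
tool_pos: [567.3, -78.6, 53.4]
tool_rot: [0.01, 1.0, -0.0, 0.0]
ft_force: [-0.6, -0.1, 0.7]
width: 0.999
grip_force: 0.0
```

send_rows(linear=[[0,0,0],[0,0,0],[0,0,0],[0,0,0],[0,0,0],[0,0,-0.02],[0,0,-0.05],[0,0,-0.05],[0,0,-0.05]], turn=[[0,0,0],[0,0,0],[0,0,0],[0,0,0],[0,0,0],[0,0,0],[0,0,0],[0,0,0],[0,0,0]], jaw=0)

```text
t: 24.48
tool_pos: [566.9, -78.6, 62.6]
tool_rot: [0.01, 1.0, 0.0, -0.0]
ft_force: [0.6, -0.5, -2.4]
width: 0.675
grip_force: 33.0
```

```bash
python3 -c "
from h import *
print(bot.get_obs()['tool_pos'],bot.get_obs()['ft_force'],bot.get_obs()['width']);go(584,-42.2,62,179.5);go(584,-42.2,52.8,179.5)"
```

```text
[566.86057343 -78.58767997  62.6196926 ] [ 0.59123595 -0.46473846 -2.36281992] 0.6746936084503818
lin [-0.0821, 0.1836, 0.0031] turn [0.0, -0.0, -0.0034]
lin [-0.0821, 0.1836, 0.0491] turn [0.0, -0.0, -0.0034]
```

send_rows(linear=[[-0.04,0.09,0],[-0.082,0.184,0],[-0.082,0.184,0],[-0.082,0.184,0.03],[-0.082,0.184,0.046],[-0.082,0.184,0.048],[-0.082,0.184,0.048]], turn=[[0,0,-0.003],[0,0,-0.003],[0,0,-0.003],[0,0,-0.003],[0,0,-0.003],[0,0,-0.003],[0,0,-0.003]])

```text
t: 25.35
tool_pos: [583.7, -42.2, 53.3]
tool_rot: [0.005, 1.0, 0.0, -0.0]
ft_force: [-2.9, 2.0, 6.8]
width: 0.672
grip_force: 34.0
```

send_rows(linear=[[0,0,0],[0,0,0],[0,0,0],[0,0,0]], turn=[[0,0,0],[0,0,0],[0,0,0],[0,0,0]], jaw=0.85)

```text
t: 25.85
tool_pos: [584.0, -42.2, 53.0]
tool_rot: [0.005, 1.0, 0.0, -0.0]
ft_force: [-0.6, -1.4, 0.9]
width: 0.847
grip_force: 0.0
```

send_rows(linear=[[0,0,-0.1],[0,0,-0.3],[0,0,-0.5],[0.3,-0.1,-0.5],[0.6,-0.2,-0.5],[0.78,-0.23,-0.5],[0.78,-0.23,-0.5],[0.78,-0.23,-0.5]], turn=[[0,0,0],[0,0,0],[0,0,0],[0,0,-0.04],[0,0,-0.085],[0,0,-0.085],[0,0,-0.085],[0,0,-0.085]], jaw=1)

```text
t: 26.85
tool_pos: [428.3, -86.7, 153.4]
tool_rot: [-0.128, 0.992, -0.0, 0.0]
ft_force: [-0.8, -0.7, 0.7]
width: 1.003
grip_force: 0.0
```

```bash
python3 trays.py 65;python3 -c "
from h import *
print(bot.get_obs()['tool_pos'],bot.get_obs()['ft_force']);go(430,-89.5,90,194.8);go(430,-89.5,26.5,194.8)"
```

```text
top film [585.  -43.7] rect [583.3 -43. ] [70.1 42.2] -0.7 hue 12.0 px [268. 166.]
scene film [450.1 -96.4] rect [449.  -95.4] [69.6 38.4] 14.8 hue 10.0 px [216. 227.]
scene film [579.7 -49.6] rect [581.4 -55.2] [76.7 36.2] -22.5 hue 14.0 px [245. 251.]
[428.50022821 -86.53860031 153.05114704] [0.05329485 0.95156708 0.06454829]
lin [-0.0034, -0.0162, 0.3153] turn [-0.0001, 0.0001, -0.0003]
lin [-0.0033, -0.0161, 0.6328] turn [-0.0001, 0.0001, -0.0003]
```

send_rows(linear=[[-0.003,-0.016,0.2],[-0.003,-0.016,0.4],[-0.003,-0.016,0.55],[-0.003,-0.016,0.632],[-0.003,-0.016,0.632],[-0.003,-0.016,0.632]], turn=[[0,0,0],[0,0,0],[0,0,0],[0,0,0],[0,0,0],[0,0,0]])

```text
t: 27.7
tool_pos: [429.7, -89.5, 27.1]
tool_rot: [-0.128, 0.992, -0.0, 0.0]
ft_force: [-0.5, -0.2, -0.5]
width: 1.0
grip_force: 0.0
```

send_rows(linear=[[0,0,0],[0,0,0],[0,0,0],[0,0,0],[0,0,0],[0,0,-0.15],[0,0,-0.35],[0,0,-0.5],[0,0,-0.5]], turn=[[0,0,0],[0,0,0],[0,0,0],[0,0,0],[0,0,0],[0,0,0],[0,0,0],[0,0,0],[0,0,0]], jaw=0)

```text
t: 28.82
tool_pos: [430.0, -89.9, 128.5]
tool_rot: [-0.128, 0.992, -0.001, 0.002]
ft_force: [-1.1, 0.9, -3.0]
width: 0.671
grip_force: 35.0
```

```bash
python3 -c "
from h import *
print(bot.get_obs()['tool_pos'],bot.get_obs()['ft_force']);go(584.7,83.2,125,179.5);go(584.7,83.2,52.5,179.5)"
```

```text
[430.00634242 -89.88029476 128.46494794] [-1.05459588  0.90464001 -2.97703527]
lin [-0.968, 0.6404, 0.0188] turn [-0.0006, 0.0011, 0.0846]
lin [-0.9668, 0.6413, 0.3813] turn [-0.0006, 0.0011, 0.0846]
```

send_rows(linear=[[-0.25,0.16,0],[-0.5,0.32,0],[-0.75,0.48,0],[-0.968,0.64,0],[-0.968,0.64,0],[-0.968,0.64,0.1],[-0.968,0.64,0.22],[-0.968,0.64,0.3],[-0.968,0.64,0.35],[-0.968,0.64,0.372],[-0.968,0.64,0.377],[-0.968,0.64,0.377]], turn=[[0,0,0.02],[0,0,0.05],[0,0,0.085],[0,0,0.085],[0,0,0.085],[0,0,0.085],[0,0,0.085],[0,0,0.085],[0,0,0.085],[0,0,0.085],[0,0,0.085],[0,0,0.085]])

```text
t: 30.32
tool_pos: [583.3, 83.2, 52.2]
tool_rot: [0.005, 1.0, -0.0, 0.0]
ft_force: [-7.7, -0.8, 11.7]
width: 0.676
grip_force: 36.6
```

send_rows(linear=[[0,0,0],[0,0,0],[0,0,0],[0,0,0]], turn=[[0,0,0],[0,0,0],[0,0,0],[0,0,0]], jaw=0.85)

```text
t: 30.82
tool_pos: [583.7, 83.5, 51.2]
tool_rot: [0.005, 1.0, 0.0, 0.0]
ft_force: [0.2, -0.4, -0.3]
width: 0.848
grip_force: 0.0
```

send_rows(linear=[[0,0,-0.1],[0,0,-0.4],[0.2,0,-0.6],[0.5,0,-0.9],[0.7,0,-0.95],[0.9,0,-0.95],[0.9,0,-0.95]], turn=[[0,0,0],[0,0,0],[0,0,0],[0,0,0],[0,0,0],[0,0,0],[0,0,0]])

```text
t: 31.7
tool_pos: [401.6, 85.5, 242.0]
tool_rot: [0.005, 1.0, 0.0, 0.001]
ft_force: [0.0, 0.0, 0.4]
width: 0.846
grip_force: 0.0
```

```bash
python3 trays.py 65;python3 -c "
from h import *
print(bot.get_obs()['tool_pos'],bot.get_obs()['joint_pos']);go(640,83,360,90)
d=get_image('top');cv2.imwrite('pics/t3.png',cv2.resize(d['img'][100:230,130:310,::-1],(780,563),interpolation=cv2.INTER_CUBIC))"
```

```text
top film [584.8 -43.6] rect [583.4 -42.9] [70.2 42.2] -0.9 hue 12.0 px [268. 166.]
top film [589.8  83.3] rect [588.7  83.4] [54.6 34.5] -0.4 hue 8.0 px [235. 165.]
scene film [579.9 -49.5] rect [581.5 -55.1] [76.7 36.3] -22.2 hue 14.0 px [245. 251.]
[403.93108497  85.3489362  241.55362568] [ 1.02655461e-02  7.27508439e-02 -3.07697709e-01  1.18930219e+00
 -7.67678335e-06  2.02837674e-02]
lin [-1.181, 0.0001, -0.591] turn [0.0003, 0.0003, 0.4968]
```

View pics/t3.png

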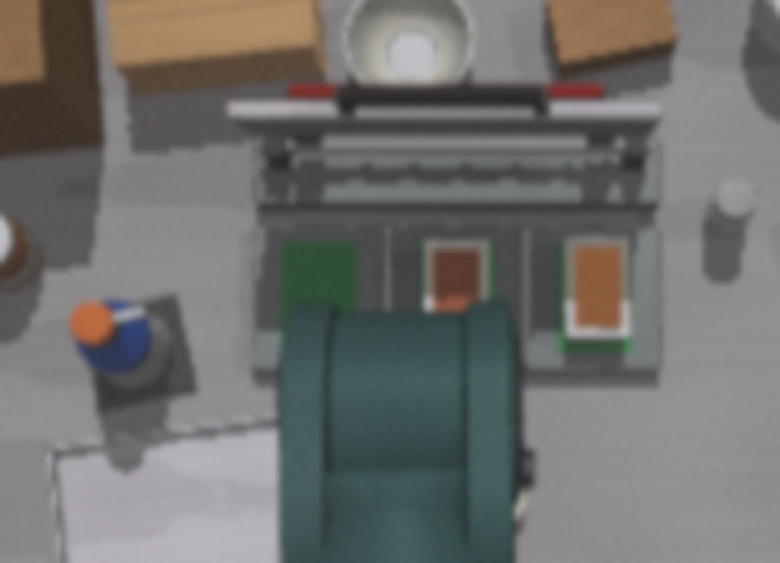

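Both trays sit on their pads: terracotta in the middle at (457,280) and amber on the right at (597,290). The lever bar shows at (443,98). Checking its location now.

Run:
```python
from h import *
d=get_image("top"); print(ray(d,[130+443*180/780-.5,100+98*130/563-.5],304), px(d,[683.8,82.4,304]))
e=get_image("scene"); print(px(e,[[683.8,82.4,304],[683,151,304],[683,13,304]])*800/512)
print("bar px from first scene view 800: 438..518, y 352..322")
go(683.8,82.4,380,89.5)
```

```text
[[682.59222678  81.09010579]] [[231.32457443 121.77270957]]
[[477.72968501 330.18846138]
 [510.81919849 317.13790703]
 [442.52453098 343.23094783]]
bar px from first scene view 800: 438..518, y 352..322
lin [-1.3966, -0.0001, -0.6954] turn [-0.0001, -0.0001, 0.4995]
```

send_rows(linear=[[0,0,-0.2],[0,0,-0.4],[0,0,-0.6],[-0.1,0,-0.7],[-0.3,0,-0.7],[-0.5,0,-0.7],[-0.7,0,-0.7],[-0.9,0,-0.7],[-1,0,-0.7],[-1,0,-0.7],[-1,0,-0.7]], turn=[[0,0,0.05],[0,0,0.1],[0,0,0.15],[0,0,0.2],[0,0,0.25],[0,0,0.3],[0,0,0.35],[0,0,0.4],[0,0,0.45],[0,0,0.5],[0,0,0.5]], jaw=0.5)

```text
t: 33.33
tool_pos: [604.5, 83.2, 380.3]
tool_rot: [0.71, 0.704, -0.0, -0.0]
ft_force: [-0.2, 0.1, -1.1]
width: 0.501
grip_force: 0.0
```

```bash
python3 -c "
from h import *
print(bot.get_obs()['tool_pos'],bot.get_obs()['joint_pos']);go(683.5,82,380,89.5);go(683.5,82,303,89.5)"
```

```text
[604.4639761   83.23143581 380.27571846] [ 3.36269637e-03  4.37179408e-01  5.76824990e-01  1.71167503e+00
 -6.18160916e-06  1.58340656e+00]
lin [-0.0025, 0.3952, 0.0009] turn [-0.0004, 0.0, -0.0002]
lin [-0.0025, 0.3957, 0.3859] turn [-0.0004, 0.0, -0.0002]
```

send_rows(linear=[[0,0.15,0],[0,0.3,0],[0,0.395,0],[0,0.395,0],[0,0.395,0.1],[0,0.395,0.2],[0,0.395,0.3],[0,0.395,0.35],[0,0.395,0.386],[0,0.395,0.386]], turn=[[0,0,0],[0,0,0],[0,0,0],[0,0,0],[0,0,0],[0,0,0],[0,0,0],[0,0,0],[0,0,0],[0,0,0]])

```text
t: 34.58
tool_pos: [682.5, 82.5, 304.2]
tool_rot: [0.71, 0.704, 0.0, 0.0]
ft_force: [0.2, 0.9, -0.1]
width: 0.503
grip_force: 0.0
```

```bash
python3 -c "
from h import *
o=bot.get_obs();print(o['tool_pos'],o['joint_pos'],o['ft_force'])
e=get_image('scene');cv2.imwrite('pics/bar.png',cv2.resize(e['img'][150:290,230:370,::-1],(560,560),interpolation=cv2.INTER_CUBIC))"
```

```text
[682.50528355  82.52620246 304.22178653] [ 1.95553957e-03  5.72351008e-01  6.07322862e-01  1.60572404e+00
 -3.21064078e-05  1.58235510e+00] [ 0.15968877  0.9444559  -0.13473147]
```

View pics/bar.png

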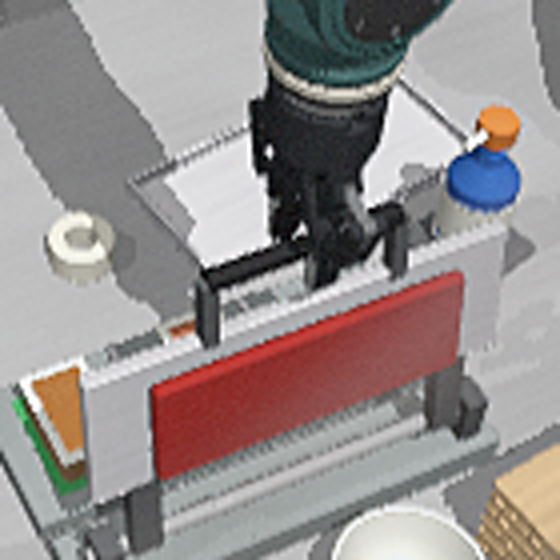

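The fingers straddle the black bar at (320,250), so I close the grip.

send_rows(linear=[[0,0,0],[0,0,0],[0,0,0],[0,0,0],[0,0,0]], turn=[[0,0,0],[0,0,0],[0,0,0],[0,0,0],[0,0,0]], jaw=0, squeeze=60)

```text
t: 35.25
tool_pos: [683.2, 82.5, 304.7]
tool_rot: [0.711, 0.704, 0.001, 0.001]
ft_force: [3.5, 1.1, 4.7]
width: 0.187
grip_force: 58.8
```

```bash
python3 -c "
from h import *
o=bot.get_obs();print(o['tool_pos'],o['width'],o['ft_force'])
q=np.linspace(0,1.42,25)[1:]
f=np.c_[240*(np.cos(1.44-q)-np.cos(1.44)),240*(np.sin(1.44-q)-np.sin(1.44))]/200
print(np.c_[-f[:,0],-f[:,1]].round(3).tolist())"
```

```text
[683.22231166  82.52712301 304.71452062] 0.18688725979604218 [3.51316058 1.10978021 4.69474484]
[[-0.07, 0.011], [-0.139, 0.027], [-0.208, 0.046], [-0.275, 0.07], [-0.34, 0.097], [-0.404, 0.129], [-0.466, 0.164], [-0.525, 0.202], [-0.582, 0.244], [-0.637, 0.29], [-0.689, 0.338], [-0.738, 0.39], [-0.783, 0.444], [-0.826, 0.501], [-0.865, 0.56], [-0.9, 0.621], [-0.932, 0.685], [-0.96, 0.75], [-0.984, 0.817], [-1.004, 0.885], [-1.02, 0.954], [-1.032, 1.024], [-1.04, 1.095], [-1.043, 1.166]]
```

send_rows(linear=[[0,-0.07,0.011],[0,-0.139,0.027],[0,-0.208,0.046],[0,-0.275,0.07],[0,-0.34,0.097],[0,-0.404,0.129],[0,-0.466,0.164],[0,-0.525,0.202],[0,-0.582,0.244],[0,-0.637,0.29],[0,-0.689,0.338],[0,-0.738,0.39],[0,-0.738,0.39],[0,-0.738,0.39]], turn=[[0,0,0],[0,0,0],[0,0,0],[0,0,0],[0,0,0],[0,0,0],[0,0,0],[0,0,0],[0,0,0],[0,0,0],[0,0,0],[0,0,0],[0,0,0],[0,0,0]])

```text
t: 37.0
tool_pos: [536.0, 84.3, 226.9]
tool_rot: [0.711, 0.704, 0.001, 0.001]
ft_force: [5.2, 2.8, 5.7]
width: 0.19
grip_force: 63.3
```

```bash
python3 -c "
from h import *
o=bot.get_obs();print(o['tool_pos'],o['width'],o['ft_force'],o['moment'])
p=o['tool_pos'];h=np.array([714.2,66+2]);
print('angle',1.44-np.arctan2(p[2]-66,714-p[0]),'r',np.hypot(p[2]-66,714-p[0]))"; python3 trays.py 65
```

```text
[536.03873321  84.25158741 226.8530238 ] 0.1903431900846739 [5.24063124 2.81098952 5.70630011] [ 0.41164165 -0.99217062  0.08763572]
angle 0.7050534421891981 r 239.88311266700458
```

send_rows(linear=[[0,-0.045,0.054],[0,-0.088,0.111],[0,-0.127,0.17],[0,-0.162,0.231],[0,-0.194,0.295],[0,-0.222,0.36],[0,-0.246,0.427],[0,-0.266,0.495],[0,-0.282,0.564],[0,-0.294,0.634],[0,-0.302,0.705],[0,-0.304,0.765],[0,-0.304,0.775],[0,-0.304,0.775],[0,-0.304,0.775]], turn=[[0,0,0],[0,0,0],[0,0,0],[0,0,0],[0,0,0],[0,0,0],[0,0,0],[0,0,0],[0,0,0],[0,0,0],[0,0,0],[0,0,0],[0,0,0],[0,0,0],[0,0,0]])

```text
t: 38.98
tool_pos: [474.4, 85.0, 71.8]
tool_rot: [0.711, 0.704, 0.001, -0.0]
ft_force: [-5.0, 4.3, 14.4]
width: 0.186
grip_force: 73.5
```

```bash
python3 -c "
from h import *
o=bot.get_obs();print(o['tool_pos'],o['width'],o['ft_force'],o['moment'])
p=o['tool_pos']
print('angle',1.44-np.arctan2(p[2]-66,714-p[0]),'r',np.hypot(p[2]-66,714-p[0]))"
```

```text
[474.44933677  85.04057457  71.8163651 ] 0.18582018737373435 [-4.95390789  4.31288323 14.35427594] [ 0.6748027   0.11509482 -0.05754713]
angle 1.4157244565874678 r 239.62126441322988
```

send_rows(linear=[[0,0,0.01],[0,0,0.015],[0,0,0.02],[0,0,0.02]], turn=[[0,0,0],[0,0,0],[0,0,0],[0,0,0]], squeeze=80)

```text
t: 39.48
tool_pos: [474.2, 85.0, 68.5]
tool_rot: [0.711, 0.704, 0.001, 0.0]
ft_force: [-8.6, 3.7, 31.0]
width: 0.185
grip_force: 81.1
```

```bash
python3 -c "
from h import *
o=bot.get_obs();print(o['tool_pos'],o['width'],o['ft_force'])
e=get_image('scene');cv2.imwrite('pics/down.png',cv2.resize(e['img'][130:310,200:380,::-1],(540,540),interpolation=cv2.INTER_CUBIC))"
```

```text
[474.2244673   85.03213494  68.45936632] 0.18540865710910331 [-8.58866271  3.68803282 30.95131845]
```

View pics/down.png

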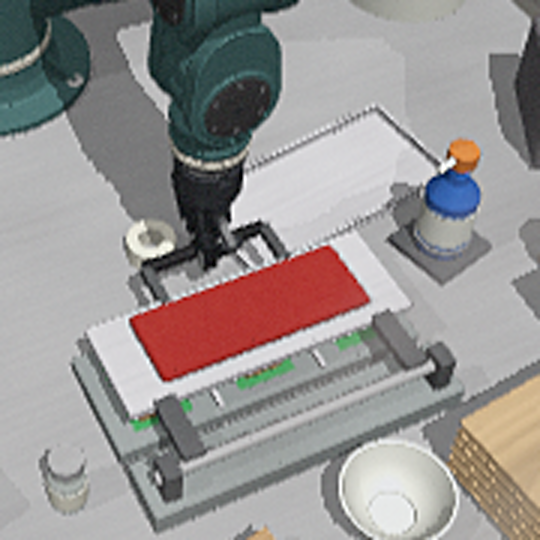

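The plate is level and fully down. I hold it, then ease it up.

send_rows(linear=[[0,0,0],[0,0,0],[0,0,0],[0,0,0],[0,0,0],[0,0,0],[0,0,0],[0,0,0],[0,0,0],[0,0,0],[0,0,0],[0,0,0],[0,0,0],[0,0,0],[0,0,0]], turn=[[0,0,0],[0,0,0],[0,0,0],[0,0,0],[0,0,0],[0,0,0],[0,0,0],[0,0,0],[0,0,0],[0,0,0],[0,0,0],[0,0,0],[0,0,0],[0,0,0],[0,0,0]])

```text
t: 41.4
tool_pos: [474.2, 85.1, 68.5]
tool_rot: [0.711, 0.704, 0.001, 0.0]
ft_force: [-8.7, 3.3, 31.5]
width: 0.189
grip_force: 81.1
```

```bash
python3 -c "
from h import *
o=bot.get_obs();p=o['tool_pos'];print(p,o['ft_force'])
# bar now at q=1.40; tool->bar offset constant
q=np.linspace(1.40,0,60)[1:]
f=np.c_[-240*(np.cos(1.44-q)-np.cos(.04)),-240*(np.sin(1.44-q)-np.sin(.04))]/200
a=f[:20];b=f[20:40]-f[19];c=f[40:]-f[39]
for k in(a,b,c):print([[0]+x.tolist() for x in k.round(3)])"
```

```text
[474.20772341  85.06334136  68.47244985] [-8.69997279  3.2738042  31.49373181]
[[0, 0.001, -0.028], [0, 0.004, -0.057], [0, 0.006, -0.085], [0, 0.01, -0.113], [0, 0.014, -0.142], [0, 0.019, -0.17], [0, 0.024, -0.198], [0, 0.031, -0.225], [0, 0.037, -0.253], [0, 0.045, -0.281], [0, 0.053, -0.308], [0, 0.062, -0.335], [0, 0.071, -0.362], [0, 0.081, -0.388], [0, 0.092, -0.415], [0, 0.103, -0.441], [0, 0.115, -0.467], [0, 0.128, -0.492], [0, 0.141, -0.518], [0, 0.154, -0.543]]
[[0, 0.014, -0.025], [0, 0.029, -0.049], [0, 0.045, -0.073], [0, 0.061, -0.096], [0, 0.077, -0.119], [0, 0.094, -0.142], [0, 0.112, -0.165], [0, 0.13, -0.186], [0, 0.149, -0.208], [0, 0.168, -0.229], [0, 0.188, -0.25], [0, 0.208, -0.27], [0, 0.229, -0.289], [0, 0.25, -0.308], [0, 0.271, -0.327], [0, 0.293, -0.345], [0, 0.316, -0.363], [0, 0.338, -0.38], [0, 0.362, -0.396], [0, 0.385, -0.412]]
[[0, 0.024, -0.015], [0, 0.048, -0.03], [0, 0.073, -0.044], [0, 0.098, -0.058], [0, 0.123, -0.071], [0, 0.149, -0.083], [0, 0.175, -0.095], [0, 0.201, -0.106], [0, 0.227, -0.117], [0, 0.254, -0.127], [0, 0.281, -0.136], [0, 0.308, -0.145], [0, 0.336, -0.153], [0, 0.363, -0.16], [0, 0.391, -0.167], [0, 0.419, -0.173], [0, 0.447, -0.178], [0, 0.475, -0.183], [0, 0.503, -0.187]]
```

send_rows(linear=[[0,0.001,-0.028],[0,0.004,-0.057],[0,0.006,-0.085],[0,0.01,-0.113],[0,0.014,-0.142],[0,0.019,-0.17],[0,0.024,-0.198],[0,0.031,-0.225],[0,0.037,-0.253],[0,0.045,-0.281],[0,0.053,-0.308],[0,0.062,-0.335],[0,0.071,-0.362],[0,0.081,-0.388],[0,0.092,-0.415],[0,0.103,-0.441],[0,0.115,-0.467],[0,0.128,-0.492],[0,0.141,-0.518],[0,0.154,-0.543]], turn=[[0,0,0],[0,0,0],[0,0,0],[0,0,0],[0,0,0],[0,0,0],[0,0,0],[0,0,0],[0,0,0],[0,0,0],[0,0,0],[0,0,0],[0,0,0],[0,0,0],[0,0,0],[0,0,0],[0,0,0],[0,0,0],[0,0,0],[0,0,0]])

```text
t: 43.9
tool_pos: [506.4, 84.5, 176.2]
tool_rot: [0.711, 0.704, 0.001, 0.001]
ft_force: [25.7, 6.1, -6.4]
width: 0.188
grip_force: 86.6
```

send_rows(linear=[[0,0.014,-0.025],[0,0.029,-0.049],[0,0.045,-0.073],[0,0.061,-0.096],[0,0.077,-0.119],[0,0.094,-0.142],[0,0.112,-0.165],[0,0.13,-0.186],[0,0.149,-0.208],[0,0.168,-0.229],[0,0.188,-0.25],[0,0.208,-0.27],[0,0.229,-0.289],[0,0.25,-0.308],[0,0.271,-0.327],[0,0.293,-0.345],[0,0.316,-0.363],[0,0.338,-0.38],[0,0.362,-0.396],[0,0.385,-0.412]], turn=[[0,0,0],[0,0,0],[0,0,0],[0,0,0],[0,0,0],[0,0,0],[0,0,0],[0,0,0],[0,0,0],[0,0,0],[0,0,0],[0,0,0],[0,0,0],[0,0,0],[0,0,0],[0,0,0],[0,0,0],[0,0,0],[0,0,0],[0,0,0]])

```text
t: 46.4
tool_pos: [582.6, 83.6, 258.6]
tool_rot: [0.711, 0.704, 0.0, 0.0]
ft_force: [3.7, 0.9, 3.2]
width: 0.185
grip_force: 82.0
```

send_rows(linear=[[0,0.024,-0.015],[0,0.048,-0.03],[0,0.073,-0.044],[0,0.098,-0.058],[0,0.123,-0.071],[0,0.149,-0.083],[0,0.175,-0.095],[0,0.201,-0.106],[0,0.227,-0.117],[0,0.254,-0.127],[0,0.281,-0.136],[0,0.308,-0.145],[0,0.336,-0.153],[0,0.363,-0.16],[0,0.391,-0.167],[0,0.419,-0.173],[0,0.447,-0.178],[0,0.475,-0.183],[0,0.5,-0.187],[0,0.5,-0.187]], turn=[[0,0,0],[0,0,0],[0,0,0],[0,0,0],[0,0,0],[0,0,0],[0,0,0],[0,0,0],[0,0,0],[0,0,0],[0,0,0],[0,0,0],[0,0,0],[0,0,0],[0,0,0],[0,0,0],[0,0,0],[0,0,0],[0,0,0],[0,0,0]])

```text
t: 48.9
tool_pos: [682.2, 82.6, 295.1]
tool_rot: [0.711, 0.704, -0.0, -0.0]
ft_force: [3.1, 3.6, -4.3]
width: 0.188
grip_force: 85.8
```

```bash
python3 -c "
from h import *
o=bot.get_obs();p=o['tool_pos'];print(p,o['ft_force'],1.44-np.arctan2(p[2]-66,714-p[0]))"
```

```text
[682.24712264  82.59847283 295.08441885] [ 3.11274965  3.59569068 -4.29089512] 0.0069338744282945175
```

send_rows(linear=[[0,0.004,0],[0,0.007,0],[0,0.007,0],[0,0.007,0]], turn=[[0,0,0],[0,0,0],[0,0,0],[0,0,0]])

```text
t: 49.4
tool_pos: [683.2, 82.5, 295.2]
tool_rot: [0.711, 0.704, -0.0, -0.0]
ft_force: [0.4, 3.3, -7.1]
width: 0.183
grip_force: 85.5
```

send_rows(linear=[[0,0,0],[0,0,0],[0,0,0],[0,0,-0.1],[0,0,-0.3],[0,0,-0.45],[0,0,-0.45],[0,-0.3,-0.45],[0,-0.6,-0.45],[0,-0.9,-0.45],[0,-1,-0.45],[0,-1,-0.45]], turn=[[0,0,0],[0,0,0],[0,0,0],[0,0,0],[0,0,0],[0,0,0],[0,0,0],[0,0,0],[0,0,0],[0,0,0],[0,0,0],[0,0,0]], jaw=0.5)

```text
t: 50.9
tool_pos: [480.5, 84.6, 385.8]
tool_rot: [0.711, 0.704, 0.0, 0.0]
ft_force: [0.5, -0.5, 0.4]
width: 0.503
grip_force: 0.0
```

```bash
python3 -c "
from h import *
o=bot.get_obs();print(o['tool_pos'],o['ft_force']);go(480,-120,260,179.5)"
```

```text
[480.51835931  84.6392701  385.8376117 ] [ 0.47034154 -0.50021642  0.38104216]
lin [-1.0231, 0.0067, 0.6293] turn [0.0002, 0.0003, -0.5003]
```

send_rows(linear=[[-0.1,0,0],[-0.3,0,0.1],[-0.5,0,0.2],[-0.7,0,0.3],[-0.9,0,0.4],[-1,0,0.5],[-1,0,0.6],[-1,0,0.6],[-1,0,0.6],[-1,0,0.6],[-1,0,0.6]], turn=[[0,0,-0.05],[0,0,-0.1],[0,0,-0.15],[0,0,-0.2],[0,0,-0.25],[0,0,-0.3],[0,0,-0.35],[0,0,-0.4],[0,0,-0.45],[0,0,-0.5],[0,0,-0.5]], jaw=1)

```text
t: 52.28
tool_pos: [481.5, -115.6, 264.6]
tool_rot: [0.006, 1.0, 0.0, -0.0]
ft_force: [-0.1, -0.8, -1.1]
width: 0.998
grip_force: 0.0
```

```bash
python3 trays.py 65; python3 dial.py
python3 - <<'E'
from h import *
d=get_image("top"); g=cv2.resize(d["img"],None,fx=4,fy=4,interpolation=cv2.INTER_CUBIC)[180*4:255*4,130*4:240*4]
cv2.imwrite("pics/pan.png",cv2.resize(g[:,:,::-1],(792,540)))
E
```

```text
top film [585.  -43.6] rect [583.4 -42.9] [70.2 42.2] -0.9 hue 12.0 px [268. 166.]
top film [583.2  82.7] rect [582.9  83.5] [66.3 34.5] -0.4 hue 8.0 px [235. 166.]
scene film [579.7 -49.6] rect [581.4 -55.2] [76.7 36.2] -22.5 hue 14.0 px [245. 251.]
axis [ 604.3 -323.9] mark deg 11.15 r 42.5 11 rms 0.58
scene line deg 14.6 centroid [10.2  2.3] deg 12.5 sd [2.6 6.3]
top line deg -16.4 centroid [  1.1 -18.2] deg -86.4 sd [0.6 1. ]
```

View pics/pan.png

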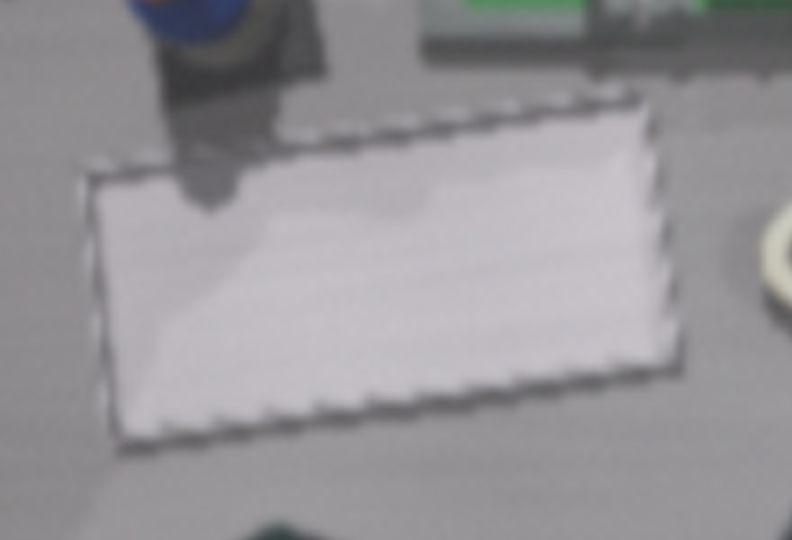

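The pan's outer corners in the crop are TL (85,172), TR (645,92), BR (682,372) and BL (122,452). Both trays are still on their pads and the dial is holding.

Run:
```python
from h import *
d=get_image("top"); c=np.array([[85,172],[645,92],[682,372],[122,452]])/7.2+[130,180]-.5
w=ray(d,c,16); m=w.mean(0); y=(w[0]+w[3]-w[1]-w[2])/2; x=(w[0]+w[1]-w[2]-w[3])/2
print(w.round(0).tolist(),m.round(1),np.hypot(*x),np.hypot(*y),np.degrees([np.arctan2(x[1],x[0]),np.arctan2(y[1],y[0])-np.pi/2]))
a=np.radians(8); 
for s in(50,-50): print(m+s*np.array([-np.sin(a),np.cos(a)]))
go(583,83.2,150,179.5);go(583,83.2,52,179.5)
```

```text
[[450.0, 450.0], [490.0, 147.0], [338.0, 127.0], [300.0, 426.0]] [394.7 287.4] 152.7246274627328 303.8483997711922 [8.19150015 7.43272337]
[387.76088375 336.9201684 ]
[401.67819384 237.89336153]
lin [-0.496, 0.9992, 0.5768] turn [0.0, -0.0, -0.0009]
lin [-0.496, 0.9992, 1.0668] turn [0.0, -0.0, -0.0009]
```

send_rows(linear=[[-0.1,0.25,0],[-0.25,0.5,0],[-0.4,0.75,0.2],[-0.496,0.999,0.4],[-0.496,0.999,0.5],[-0.496,0.999,0.577],[-0.496,0.999,0.577]], turn=[[0,0,0],[0,0,0],[0,0,0],[0,0,0],[0,0,0],[0,0,0],[0,0,0]], jaw=0.87)

```text
t: 53.45
tool_pos: [582.1, 83.5, 149.1]
tool_rot: [0.005, 1.0, -0.0, -0.001]
ft_force: [0.1, -0.1, 0.8]
width: 0.873
grip_force: 0.0
```

send_rows(linear=[[0,0,0.15],[0,0,0.3],[0,0,0.4],[0,0,0.46],[0,0,0.48],[0,0,0.48],[0,0,0.48]], turn=[[0,0,0],[0,0,0],[0,0,0],[0,0,0],[0,0,0],[0,0,0],[0,0,0]])

```text
t: 54.32
tool_pos: [583.1, 83.3, 54.8]
tool_rot: [0.005, 1.0, -0.0, 0.001]
ft_force: [-0.6, -0.5, 0.1]
width: 0.869
grip_force: 0.0
```

send_rows(linear=[[0,0,0],[0,0,0],[0,0,0],[0,0,0],[0,0,0],[0,0,-0.1],[0,0,-0.25],[0,0,-0.4],[0,0,-0.4]], turn=[[0,0,0],[0,0,0],[0,0,0],[0,0,0],[0,0,0],[0,0,0],[0,0,0],[0,0,0],[0,0,0]], jaw=0, squeeze=30)

```text
t: 55.45
tool_pos: [583.7, 83.4, 135.8]
tool_rot: [0.005, 1.0, 0.0, 0.002]
ft_force: [0.6, -0.7, -2.3]
width: 0.675
grip_force: 33.9
```

```bash
python3 -c "
from h import *
o=bot.get_obs();print(o['tool_pos'],o['ft_force']);go(388,337,120,187.8);go(388,337,32,187.8)"
```

```text
[583.68086046  83.37374238 135.83260861] [ 0.60285018 -0.72180284 -2.30271638]
lin [0.9914, 1.2582, 0.076] turn [-0.0, 0.0011, -0.0465]
lin [0.9928, 1.2582, 0.516] turn [-0.0, 0.0011, -0.0465]
```

send_rows(linear=[[0.2,0.15,0],[0.4,0.35,0],[0.6,0.6,0],[0.8,0.8,0],[0.99,1,0],[0.99,1,0],[0.99,1,0]], turn=[[0,0,0],[0,0,-0.02],[0,0,-0.046],[0,0,-0.046],[0,0,-0.046],[0,0,-0.046],[0,0,-0.046]])

```text
t: 56.32
tool_pos: [386.5, 285.2, 133.4]
tool_rot: [-0.067, 0.998, -0.0, -0.0]
ft_force: [0.6, -0.3, -1.9]
width: 0.674
grip_force: 33.9
```

```bash
python3 -c "
from h import *
o=bot.get_obs();print(o['tool_pos'],o['ft_force']);go(388,337,120,187.8);go(388,337,34.5,187.8)"
```

```text
[386.51257895 285.16221363 133.39480573] [ 0.58225782 -0.26871985 -1.90535573]
lin [-0.0423, 0.2559, 0.0668] turn [-0.0002, -0.0002, -0.0003]
lin [-0.0426, 0.2561, 0.4943] turn [-0.0002, -0.0002, -0.0003]
```

send_rows(linear=[[-0.02,0.15,0],[-0.04,0.256,0.07],[-0.04,0.256,0.2],[-0.04,0.256,0.33],[-0.04,0.256,0.42],[-0.04,0.256,0.46],[-0.04,0.256,0.48],[-0.04,0.256,0.492],[-0.04,0.256,0.492]], turn=[[0,0,0],[0,0,0],[0,0,0],[0,0,0],[0,0,0],[0,0,0],[0,0,0],[0,0,0],[0,0,0]])

```text
t: 57.45
tool_pos: [388.0, 337.2, 35.9]
tool_rot: [-0.067, 0.998, 0.0, 0.0]
ft_force: [0.8, -0.3, -2.5]
width: 0.674
grip_force: 33.9
```

send_rows(linear=[[0,0,0.005],[0,0,0.005],[0,0,0.005],[0,0,0.005],[0,0,-0.1],[0,0,-0.3],[0,0,-0.5],[0,0,-0.5],[0,0,-0.5]], turn=[[0,0,0],[0,0,0],[0,0,0],[0,0,0],[0,0,0],[0,0,0],[0,0,0],[0,0,0],[0,0,0]], jaw=0.85)

```text
t: 58.58
tool_pos: [387.6, 337.0, 135.2]
tool_rot: [-0.067, 0.998, -0.0, -0.0]
ft_force: [0.4, -0.3, -0.0]
width: 0.853
grip_force: 0.0
```

```bash
python3 -c "
from h import *
o=bot.get_obs();print(o['tool_pos'],o['ft_force']);go(583.5,-42.2,150,179.5)"; python3 trays.py 44; python3 trays.py 65
```

```text
[387.56541094 336.987263   135.22576708] [ 0.39944255 -0.30831352 -0.01301964]
lin [-0.7167, -2.0102, -0.0738] turn [-0.0001, -0.0001, 0.0456]
top film [588.8 -44.8] rect [587.5 -45.8] [71.2 38.9] -0.9 hue 12.0 px [268. 166.]
scene film [390.3 335.4] rect [389.  335.6] [70.1 38.8] 7.0 hue 10.0 px [316. 180.]
scene film [566.5 -43.2] rect [568.2 -49. ] [78.2 36.9] -22.5 hue 14.0 px [245. 251.]
top film [584.7 -43.9] rect [583.4 -44.8] [70.2 38.4] -0.9 hue 12.0 px [268. 166.]
scene film [406.8 322.1] rect [405.5 322.3] [68.8 38.1] 7.0 hue 10.0 px [316. 180.]
scene film [579.7 -49.6] rect [581.4 -55.2] [76.7 36.2] -22.5 hue 14.0 px [245. 251.]
```

send_rows(linear=[[-0.1,-0.25,-0.05],[-0.2,-0.5,-0.07],[-0.4,-0.75,-0.07],[-0.5,-1,-0.07],[-0.5,-1,-0.07],[-0.5,-1,-0.07]], turn=[[0,0,0.02],[0,0,0.046],[0,0,0.046],[0,0,0.046],[0,0,0.046],[0,0,0.046]])

```text
t: 59.52
tool_pos: [513.2, 152.3, 149.1]
tool_rot: [0.005, 1.0, 0.0, -0.001]
ft_force: [-0.8, 0.5, -0.5]
width: 0.848
grip_force: 0.0
```

```bash
python3 -c "
from h import *
go(583.7,-43,150,179.4);go(583.7,-43,54,179.4)"
```

```text
lin [-0.3627, -0.9728, -0.0048] turn [0.0, -0.0004, -0.0001]
lin [-0.3634, -0.9729, 0.4752] turn [0.0, -0.0004, -0.0001]
```

send_rows(linear=[[-0.1,-0.25,0],[-0.2,-0.5,0],[-0.3,-0.75,0],[-0.363,-0.973,0],[-0.363,-0.973,0],[-0.363,-0.973,0.1],[-0.363,-0.973,0.2],[-0.363,-0.973,0.35],[-0.363,-0.973,0.45],[-0.363,-0.973,0.475],[-0.363,-0.973,0.475],[-0.363,-0.973,0.475]], turn=[[0,0,0],[0,0,0],[0,0,0],[0,0,0],[0,0,0],[0,0,0],[0,0,0],[0,0,0],[0,0,0],[0,0,0],[0,0,0],[0,0,0]], jaw=0.9)

```text
t: 61.02
tool_pos: [584.7, -42.6, 55.6]
tool_rot: [0.005, 1.0, -0.0, 0.001]
ft_force: [0.0, 0.4, 0.5]
width: 0.902
grip_force: 0.0
```

send_rows(linear=[[0,0,0],[0,0,0],[0,0,0],[0,0,0],[0,0,0],[0,0,-0.1],[0,0,-0.25],[0,0,-0.4],[0,0,-0.4]], turn=[[0,0,0],[0,0,0],[0,0,0],[0,0,0],[0,0,0],[0,0,0],[0,0,0],[0,0,0],[0,0,0]], jaw=0)

```text
t: 62.15
tool_pos: [585.3, -43.3, 136.6]
tool_rot: [0.005, 1.0, -0.0, 0.002]
ft_force: [1.2, -0.3, -2.4]
width: 0.677
grip_force: 33.8
```

send_rows(linear=[[0.2,0.15,0],[0.4,0.35,0],[0.6,0.6,0],[0.8,0.8,0],[0.9,1,0],[0.9,1,0],[0.9,1,0]], turn=[[0,0,0],[0,0,-0.02],[0,0,-0.046],[0,0,-0.046],[0,0,-0.046],[0,0,-0.046],[0,0,-0.046]])

```text
t: 63.02
tool_pos: [406.3, 158.6, 134.1]
tool_rot: [-0.067, 0.998, -0.0, -0.0]
ft_force: [0.3, -0.1, -1.9]
width: 0.674
grip_force: 33.8
```

```bash
python3 -c "
from h import *
o=bot.get_obs();print(o['tool_pos'],o['ft_force']);go(401.5,238,120,187.8);go(401.5,238,35,187.8)"
```

```text
[406.26767529 158.64920748 134.13538812] [ 0.25340887 -0.09862019 -1.90578819]
lin [-0.0298, 0.3964, 0.0706] turn [-0.0001, -0.0002, -0.0004]
lin [-0.03, 0.3965, 0.4956] turn [-0.0001, -0.0002, -0.0004]
```

send_rows(linear=[[-0.02,0.2,0],[-0.03,0.396,0],[-0.03,0.396,0.07],[-0.03,0.396,0.2],[-0.03,0.396,0.33],[-0.03,0.396,0.42],[-0.03,0.396,0.46],[-0.03,0.396,0.48],[-0.03,0.396,0.496],[-0.03,0.396,0.498],[-0.03,0.396,0.498]], turn=[[0,0,0],[0,0,0],[0,0,0],[0,0,0],[0,0,0],[0,0,0],[0,0,0],[0,0,0],[0,0,0],[0,0,0],[0,0,0]])

```text
t: 64.4
tool_pos: [401.8, 238.2, 35.3]
tool_rot: [-0.067, 0.998, 0.0, 0.0]
ft_force: [0.2, 0.2, -2.6]
width: 0.674
grip_force: 33.9
```

send_rows(linear=[[0,0,0],[0,0,0],[0,0,0],[0,0,0],[0,0,-0.1],[0,0,-0.3],[0,0,-0.6],[0,0,-0.7],[0,-0.3,-0.7],[0,-0.6,-0.7],[0,-0.9,-0.7],[0,-0.95,-0.7],[0,-0.95,-0.7]], turn=[[0,0,0],[0,0,0],[0,0,0],[0,0,0],[0,0,0],[0,0,0],[0,0,0],[0,0,0],[0,0,0],[0,0,0],[0,0,0],[0,0,0],[0,0,0]], jaw=0.82)

```text
t: 66.03
tool_pos: [427.1, 49.6, 175.1]
tool_rot: [-0.066, 0.998, 0.0, -0.0]
ft_force: [-0.3, 0.5, 0.6]
width: 0.82
grip_force: 0.0
```

```bash
python3 trays.py 44; python3 dial.py; python3 -c "
from h import *
print(bot.get_obs()['tool_pos'])
e=get_image('scene');cv2.imwrite('pics/end.png',cv2.resize(e['img'][:,:,::-1],(800,600),interpolation=cv2.INTER_CUBIC))"
```

```text
top film [400.6 236.8] rect [400.6 236.6] [70.3 37.8] 7.6 hue 11.0 px [195. 215.]
top film [388.1 336.2] rect [388.4 336.2] [69.7 37.3] 7.4 hue 7.0 px [169. 219.]
scene film [390.3 335.4] rect [389.  335.6] [70.1 38.8] 7.0 hue 10.0 px [316. 180.]
scene film [403.  236.3] rect [401.9 237.1] [71.9 40.1] 8.1 hue 14.0 px [295. 191.]
axis [ 604.3 -323.9] mark deg 11.13 r 42.5 11 rms 0.57
scene line deg 14.8 centroid [10.1  2.2] deg 12.4 sd [2.4 6.4]
top line deg 11.3 centroid [11.5  1.9] deg 9.5 sd [2.2 5.1]
[426.94374707  50.97047003 175.05659657]
```

View pics/end.png

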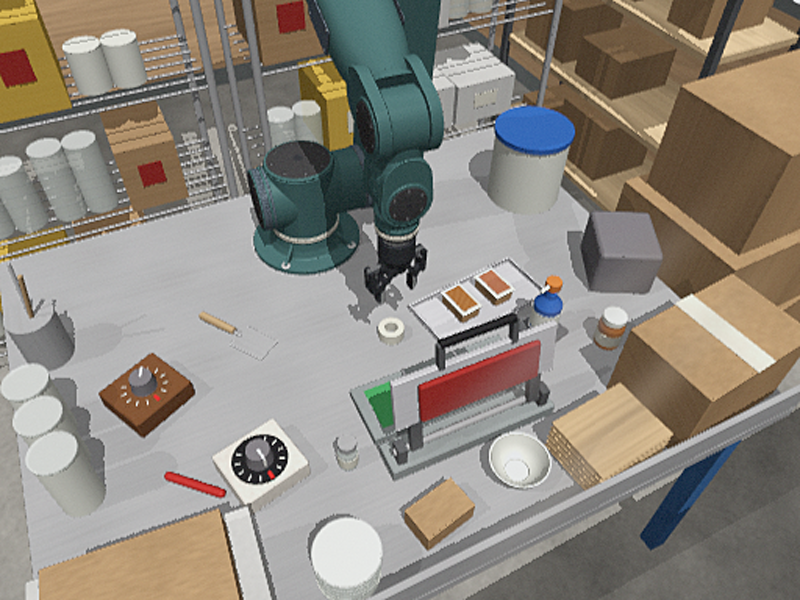

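The final view shows both trays flat in the pan at (461,302) and (493,286). The lever is at rest, the cap is up, the dial is on its mark, and the other things have not moved. There is no yellow tray anywhere on the table.

```bash
python3 -c "
from plant import bot
print(bot.finish_job())"
```

```text
the job is handed in; nothing more can be done
None
```

The job is done and handed in: I pressed the cap, set the dial to within about 2° of its red mark, sealed both trays present (there was no yellow one), eased the lever back to rest, and set the trays flat side by side in the pan; the amber tray was knocked off its pad once, and I reset it before sealing.

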